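# Release and push out the photometer's filter slide with a pin tool

### The job

Take the thin-pin tool out of the wooden stand and use it to open the photometer's filter slide: put the pin in the slide's well, press the recessed release button fully down and, keeping it down, push the slide out to the left as far as it goes, so that it stays locked out when the pin is lifted away. Be gentle with the mechanism, touch the photometer with the tool only, and leave the other things alone. Then put the tool back upright in its hole in the stand.

Things in the scene. Friction and masses are not known exactly. Their poses are not given: they have to be found in the camera images.
- photometer: fixed low white and grey instrument, 208 mm deep (x), 160 mm wide (y). Origin on the table under the middle of its front deck; x to its back, y to its left, z up. Deck 44 mm high, x -54 to +54 mm; behind it a 92 mm high console. Along the deck (x = 0, parallel to y) a flat aluminium slide lies between two dark guide bars, which rise 1 mm above it. From y = +42 to +79 mm a bridge, top 83 mm high, covers it.
- well_mark (a point): nominal centre of the mouth of the slide's oblong well, on the slide's upper face, 67 mm above the table, with the slide in; fixed to the photometer (same axes), does not move with the slide. The guide is adjustable: it, slide and well sit up to 1.5 mm off in x, 4 mm in y and 8 mm in height, anew each time: to be felt. Well 15 (x) by 24 (y) mm; black button in it 6 mm below the face.
- button_mark (a point): nominal centre of the release button's flat top (fills the well), 6 mm below well_mark and as inexact. It goes down 6 mm against a spring: 3 N at first, 8 N at the rigid bottom. Only the last millimetre unlocks the slide, so press to the bottom and stay there. The pin (then 12 mm deep) takes the slide along by the well's wall. Over 20 N (button and wall forces added) damages them.
- filter_slide (a joint): travel of the slide and its well in m: 0 in, locked (0.7 mm play); grows to the photometer's left (its +y); rigid stop at 0.041. Spring and friction resist with 2.5 to 5 N. Button up, a tooth locks it only at 0, in a half-way notch near 0.020 and, once past 0.0393, in the outer notch, where it stays near 0.039; elsewhere it is not locked and may spring back. To leave a notch press again.
- pin_handle (a point): centre of the pin tool's handle; the tool stands in the stand. Slim straight round aluminium handle, diameter 16 mm, 60 mm long (30 mm either way from here), on a steel collar 22 mm wide and 4 mm thick; under it the steel pin, diameter 6 mm, 32 mm long. z points from pin to handle; the pin's tip is 66 mm below this point. 70 to 120 g.
- stand_hole0 (a point): centre of the mouth of one of the two holes in the wooden stand, 45 mm above the table, towards the stand's -x end; 13 mm wide, 38 mm deep. With the pin in it the collar rests on the stand's top and the handle's centre is 34 mm above this point. The pin tool stands in either hole, the other tool in the other.
- stand_hole1 (a point): the same for the other hole, 80 mm from the first.
- stand: fixed wooden block, 140 mm (x) by 60 mm (y) by 45 mm high, origin at the middle of its underside.
- scraper_handle (a point): centre of the fat pear-shaped wooden handle (28 mm wide, 42 mm high) of another tool in the stand; leave it there.
- jar: loose white plastic jar, 72 mm wide, 150 mm high; origin at its underside; bystander.
- beaker: loose glass beaker, 68 mm wide, 80 mm high; origin at its underside; bystander.
- tub: loose yellow tub, 84 mm wide, 90 mm high; origin at its underside; bystander.
- weight: loose brass weight, 32 mm wide, 45 mm high; origin at its underside; bystander.
- dish: loose clear shallow dish, 84 mm wide, 14 mm high; origin at its underside; bystander.
- vial: loose small brown vial, 24 mm wide, 50 mm high; origin at its underside; bystander.
- pin_tip (a point): the centre of the flat end of that tool's pin.
There are look-alikes about, which are no part of the job. Of the things that look like the stand, take the one that is farthest from the robot's base at the start.

How it is judged (in metres and radians):
On the way, in this order (a step that is already met when the one before it is completed fails the run):
1. the pin tool is lifted out of the stand (height (world z) of pin_handle above 0.12 m and contact force between the fingers and pin_tool above 1 N), for 0.2 s.
2. the slide is freed and on its way out, pushed by the pin (value of joint filter_slide above 0.008 m and contact force between pin_tool and filter_slide above 1 N), for 0.2 s.
3. the slide is locked out and the pin is lifted away from it (value of joint filter_slide above 0.0383 m and contact force between pin_tool and filter_slide below 0.3 N and z of pin_tip in the frame of well_mark above 0.011 m), for 0.3 s.
At the end, for the whole second after the job is handed in: the slide stays out at more than 0.0383 m (locked in its outer notch) with the pin away from it, and the pin tool stands at rest in its hole of the stand: handle centre within 9 mm of the hole sideways and 75 to 84 mm above the table, within 0.12 rad of upright (value of joint filter_slide above 0.0383 m and (horizontal distance between pin_handle and stand_hole0 below 0.009 m or horizontal distance between pin_handle and stand_hole1 below 0.009 m) and z of pin_handle in the frame of stand between 0.075 and 0.084 m and angle between pin_handle's own z axis and vertical below 0.12 rad and linear speed of pin_tool below 0.02 m/s); the robot touches nothing.
It fails at once if the tool bears on the slide mechanism with more than 20 N (contact force between pin_tool and filter_slide above 20 N).
It fails at once if the tool bears on the photometer's case with more than 20 N (contact force between pin_tool and photometer above 20 N).
It fails at once if the robot itself touches the slide or the photometer (more than 2 N) (contact force between any of the fingers, the arm and guide above 2 N or contact force between any of the fingers, the arm and photometer above 2 N).
It fails at once if the other tool is taken out of or pushed over in the stand (distance of scraper_handle from where it was at the start of the episode above 0.02 m).
It fails at once if a bystander is moved by more than 30 mm (distance of any of jar, beaker, tub, weight, dish, vial from where it was at the start of the episode above 0.03 m).
It also fails if it takes over 61 s, if anything falls off the work surface, if the arm or the gripper's body presses on something with over 40 N, if the wrist force passes 120 N, or if a joint passes its speed limit or range.

### The arm

A 6-joint arm with a two-finger parallel gripper is mounted at the origin on the work surface. World frame = base frame: x ahead of the robot, y to its left, z up, the work surface at z = 0. Lengths are in mm, angles in rad, forces in N, time in s.
With the tool pointing down it reaches from about 350 to 875 mm from the base axis. Payload 4.2 kg.
Tool frame: the origin (TCP) lies midway between the tips of the shut fingers; the grasp point (between the pads) lies 19 mm behind it (arm.grip_point_offset is the z of the grasp point in the tool frame, in mm); z points along the fingers, x is the direction in which the jaws open and shut, and the axes are right-handed (so a half turn about z gives the same grasp; the last joint's range is limited). The gripper opens to 85 mm and grips with 20 to 120 N. Pads are 22 mm wide; open, the fingers measure 114 mm over their backs; the gripper's body (76 mm by 85 mm) begins 54 mm behind the grasp point. The pads swing forward as they close: fully open they stand 13 mm farther back than shut.
Start: joints at [-1.019, 0.385, 0.008, 0, -1.194, -0.259], TCP at [180.412, -598.373, 231.312] pointing down, gripper open.
Joint ranges: [-3.14, 3.14], [-1.21, 2.06], [-1.07, 1.41], [-3.16, 2.05], [-2.99, -0.16], [-3.1, 3.1]. Speed limits (rad/s): [2.79, 2.79, 3.14, 3.14, 3.14, 3.14].

### API

Orientations are given as a unit quaternion [x, y, z, w].
In Python, from bench import arm gives the robot as it stands.
- The arm moves only by the shell command python3 -m jog 'ROWS'. ROWS is JSON, a list of rows, each an object of numbers: "hand": the finger opening in mm, from 0 to 85.4; "dx", "dy", "dz": the shift along the tool's x, y, z in mm; "rx", "ry", "rz": the turn, a rotation vector about the tool's x, y, z in rad. A call has 1 to 5 rows; each row shifts and turns the commanded pose from where the row before left it, along the tool's axes as they then stand; what a row does not reach is not made up. A row lasts 1/12 s, in which the tool goes at most 41.7 mm and 7.16 degrees, less where a joint would pass 70% of its speed; a pose out of reach is approached as far as the arm can. A call with a gripper value outside its range is refused whole. The fingers move at their own pace and stop on an object; the grip force is fixed at half the most. Time passes only in rows, so rows that do not move let the fingers close. It gives the time, the measured TCP pose, the force and the opening at its end, in the units of the state.
- arm.read_state(): the state, without advancing time (a new reading comes with each control period).
- arm.get_image(name): name is "side" or "top"; returns a dict with "img" (420x560x3 uint8, red, green, blue), "depth" (420x560 float32, mm along the optical axis (not along the pixel's ray), 0 where there is no reading), "intrinsics" (3x3 intrinsics, pixels), "R" (3x3) and "t" (3): a world point X has camera coordinates R X + t. Camera axes: x right, y down, z forward; pixel columns grow to the right and rows downward; lengths in mm; the calibration is good to about 2 mm. A picture is of the moment at which its call begins.
- arm.job_done(): hands the job in, once; it reports no verdict.
The state is a dict: "clock": time; "joints": joint angles; "joint_vel": joint speeds; "joint_efforts": joint torques, N m; "position": TCP position; "ee_rot": TCP orientation; "contact_force": force on the tool from outside, world axes, zero at the start; "wrist_torque": the same for the moment, N m; "gripper_width": finger opening in mm.
Only numpy, scipy, OpenCV 4.12 (cv2) and the standard library are available. Lean on these libraries where they do the work, as an engineer would, in place of code of your own. Each camera call takes 0.05 s, during which the arm holds its last target.

## Working session

There is one attempt and no reset: what is moved stays moved. The work goes in short steps, Python scripts to look and compute and a shell command to move; the robot and the scene stay as the last step left them, time stands still between calls to the robot, and variables do not carry over. Pictures are saved under pics/ and viewed, and the job is handed in when it is done.

```bash
ls; mkdir -p pics; python3 - <<'E'
from bench import arm
import cv2
print(arm.read_state())
for n in("top","side"):
    d=arm.get_image(n); cv2.imwrite(f"pics/{n}0.png",d["img"][:,:,::-1]); print(n,d["intrinsics"],d["R"],d["t"])
E
```

```text
pics
{'clock': 0.0, 'joints': array([-1.01939564e+00,  3.85525135e-01,  6.61444599e-03, -5.14049271e-04,
       -1.19397231e+00, -2.58578454e-01]), 'joint_vel': array([-0.00080643,  0.00030741, -0.00117981,  0.00050237, -0.00144576,
       -0.00166761]), 'joint_efforts': array([ 7.07798736e-04, -3.92290986e+01,  1.88407588e+01,  4.18633953e+00,
       -4.63823089e-03,  1.41138887e-06]), 'position': array([ 180.24959281, -597.83207436,  230.23385041]), 'ee_rot': array([ 5.96458423e-01,  8.02643261e-01,  6.09204547e-04, -8.80048433e-04]), 'contact_force': array([ 0.19256578,  0.48135522, -0.34348485]), 'wrist_torque': array([-0.00375177, -0.00137829, -0.00651124]), 'gripper_width': 85.48479198567756}
top [[502.0452211    0.         283.69710792]
 [  0.         502.0452211  208.69917801]
 [  0.           0.           1.        ]] [[-2.86559610e-02 -9.99586930e-01 -2.19230103e-03]
 [-9.95710090e-01  2.87377175e-02 -8.79520378e-02]
 [ 8.79787092e-02 -3.37453910e-04 -9.96122298e-01]] [  53.94565542  492.67388276 1229.76292375]
side [[546.18460154   0.         272.76876868]
 [  0.         546.18460154 211.12216969]
 [  0.           0.           1.        ]] [[-0.97448977 -0.22437142  0.00521035]
 [-0.13014486  0.54602663 -0.82759727]
 [ 0.18284418 -0.80716317 -0.56129815]] [ 462.40731094  129.25846174 1337.62024451]
```

View pics/top0.png

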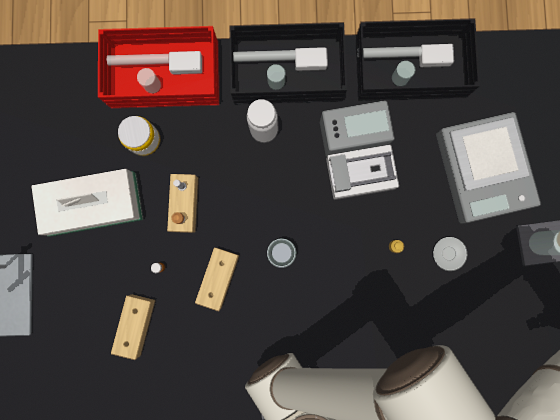

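View pics/side0.png

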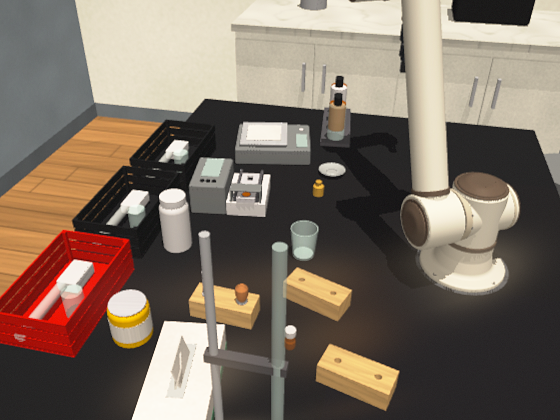

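Three wooden blocks resemble the stand, at top-view pixels (182,203), (216,279) and (132,327). The one at (182,203) holds the two tools and is farthest up, so farthest from the base. I'll check it in enlarged crops and measure.

```bash
cat > h.py <<'E'
import numpy as np, cv2
from bench import arm
def ray(d,u,v):
    K,R,t=d["intrinsics"],np.array(d["R"]),np.array(d["t"])
    c=-R.T@t; w=R.T@np.linalg.solve(K,[u,v,1.]); return c,w
def onz(d,u,v,z):
    c,w=ray(d,u,v); return c+w*(z-c[2])/w[2]
def dep(d,u,v):
    c,w=ray(d,u,v); return c+w*d["depth"][int(round(v)),int(round(u))]
def proj(d,X):
    p=d["R"]@np.array(X,float)+d["t"]; q=d["intrinsics"]@p; return q[:2]/q[2]
E
python3 - <<'E'
from h import *
d=arm.get_image("top"); s=arm.get_image("side")
np.save("top.npy",d,allow_pickle=True); np.save("side.npy",s,allow_pickle=True)
def crop(d,x0,y0,x1,y1,k): return cv2.resize(d["img"][y0:y1,x0:x1,::-1],None,fx=k,fy=k,interpolation=cv2.INTER_CUBIC)
a=crop(d,150,160,225,245,7);b=crop(s,175,225,275,335,5)
cv2.imwrite("pics/c1.png",a);cv2.imwrite("pics/c2.png",b)
cv2.imwrite("pics/c3.png",crop(d,310,95,410,205,5)); cv2.imwrite("pics/c4.png",crop(s,180,145,290,225,6))
for u,v in((182,203),(216,279),(132,327)): 
    p=onz(d,u,v,45); print(p,np.hypot(*p[:2]))
# wood mask
hsv=cv2.cvtColor(d["img"],cv2.COLOR_RGB2HSV)
m=cv2.inRange(hsv,(12,60,120),(28,255,255)); m[:110]=0
n,l,st,c=cv2.connectedComponentsWithStats(m)
for i in range(1,n):
    if st[i,4]>300:
        r=cv2.minAreaRect(np.argwhere(l==i)[:,::-1].astype(np.float32)); print(st[i],c[i],r)
E
```

```text
[513.16857852 288.41409665  45.        ] 588.663470180871
[326.16539899 208.22644993  45.        ] 386.96527227986456
[217.7795478  411.56232345  45.        ] 465.6301939563221
[ 167  174   29   58 1348] [181.05860534 203.54451039] ((181.02462768554688, 202.55691528320312), (25.405269622802734, 58.02164077758789), 3.1798300743103027)
[ 195  248   43   63 1511] [216.13633355 278.88881535] ((216.09475708007812, 278.8606872558594), (25.681299209594727, 59.31227493286133), 18.970409393310547)
[ 111  296   40   64 1531] [130.4532985  327.29784455] ((130.38009643554688, 327.2304992675781), (25.957822799682617, 60.59896469116211), 14.676392555236816)
```

View pics/c1.png

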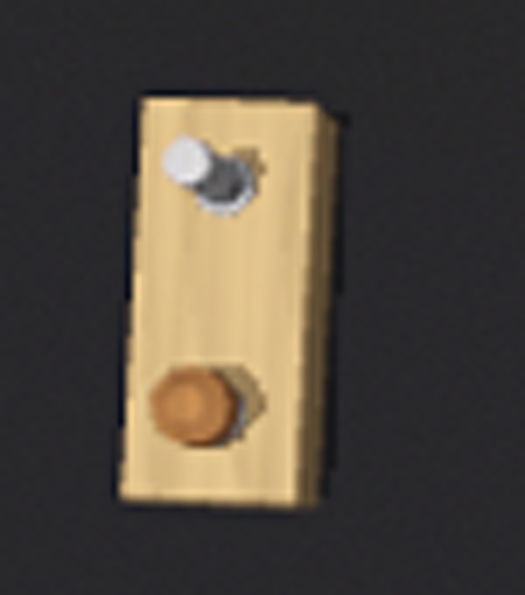

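View pics/c2.png

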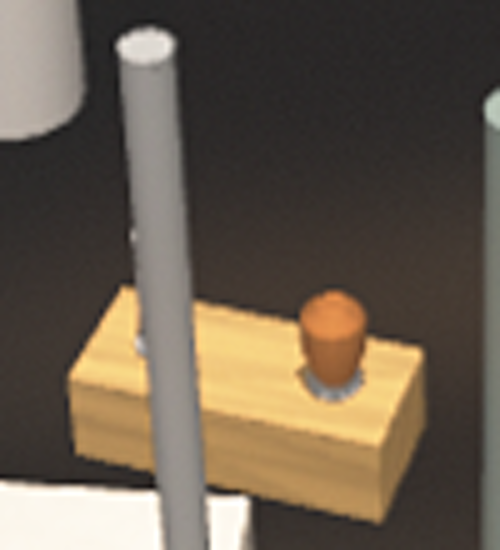

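View pics/c3.png

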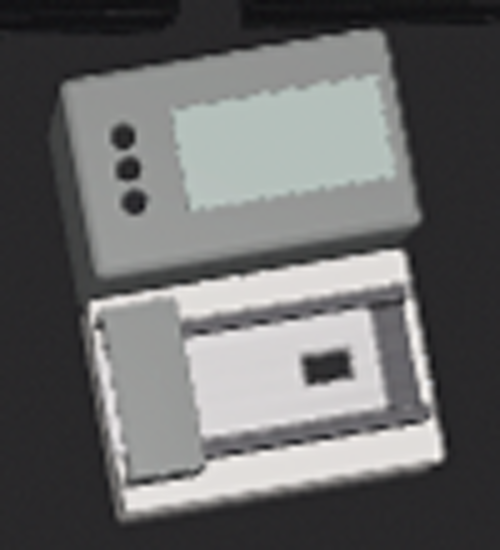

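View pics/c4.png

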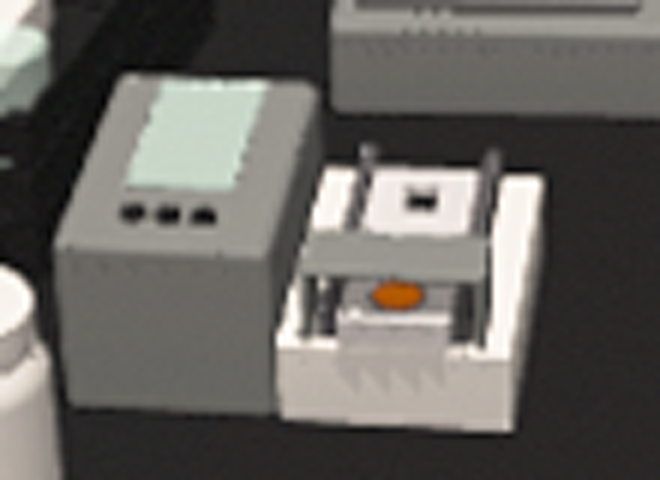

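```bash
python3 - <<'E'
from h import *
d=np.load("top.npy",allow_pickle=True).item(); s=np.load("side.npy",allow_pickle=True).item()
def cen(d,u,v,r,f):
    w=d["img"].astype(float).mean(2)[v-r:v+r+1,u-r:u+r+1]; W=f(w); yy,xx=np.mgrid[v-r:v+r+1,u-r:u+r+1]
    return (W*xx).sum()/W.sum(),(W*yy).sum()/W.sum()
def tri(a,b):
    c1,w1=ray(d,*a);c2,w2=ray(s,*b)
    w1/=np.linalg.norm(w1);w2/=np.linalg.norm(w2)
    k=np.linalg.lstsq(np.c_[w1,-w2],c2-c1,rcond=None)[0]
    p,q=c1+k[0]*w1,c2+k[1]*w2; return (p+q)/2,np.linalg.norm(p-q)
dark=lambda w:np.clip(150-w,0,None)
a=cen(d,375,168,6,dark);b=cen(s,250,178,4,dark)
print("well",a,b,tri(a,b),onz(d,*a,64),onz(s,*b,64))
h=cen(d,177,183,3,lambda w:np.clip(w-170,0,None)); print("handle top",h,onz(d,*h,109),dep(d,*h))
c=((225+.5)/7-.5+150,(185+.5)/7-.5+160);print("collar",c,onz(d,*c,49))
def P(x,y,k,x0,y0): return ((x+.5)/k-.5+x0,(y+.5)/k-.5+y0)
# stand top corners crop1
C=[onz(d,*P(*q,7,150,160),45) for q in((140,97),(318,101),(299,507),(120,500))]
C=np.array(C);print("stand",C, C.mean(0),[np.linalg.norm(C[i]-C[i-1]) for i in range(4)])
e=(C[0]-C[3]+C[1]-C[2]);print("yaw",np.arctan2(e[1],e[0]));e/=np.linalg.norm(e);print("holes",C.mean(0)+40*e,C.mean(0)-40*e)
# photometer deck front edge z44, console top corners z92
Q=np.array([onz(d,*P(*q,5,310,95),92) for q in((62,82),(384,32),(422,220),(96,277))])
print("console",Q,[np.linalg.norm(Q[i]-Q[i-1]) for i in range(4)])
D=np.array([onz(d,*P(*q,5,310,95),44) for q in((446,463),(120,522),(405,250),(88,298))])
print("deck",D, np.linalg.norm(D[0]-D[1]))
for A,B in((Q[0],Q[1]),(Q[3],Q[2]),(D[1],D[0]),(D[3],D[2])):
    e=A-B;print("yaw of y axis-90",np.arctan2(e[1],e[0])-np.pi/2)
f=(D[0]+D[1])/2; e=(D[1]-D[0]);e/=np.linalg.norm(e); x=np.array([e[1],-e[0],0])
o=f+54*x;print("origin",o,"x",x,"y",e)
for p in(tri(a,b)[0],onz(d,*a,64)): r=p-o;print("well in phot",r@x,r@e,p[2])
for u,v in((368,168),(355,172),(372,160),(366,180)): print("depth pts",dep(d,u,v))
for u,v in ((375,168),(347,178),(340,160)): print(dep(d,u,v))
E
```

```text
well (np.float64(374.9502020686348), np.float64(168.03383793410507)) (np.float64(249.9254249046133), np.float64(178.176205341658)) (array([ 584.45353861, -185.76787968,   55.61496811]), np.float64(0.4291015084609879)) [ 582.85538815 -184.24224712   64.        ] [ 580.88089929 -172.15412717   64.        ]
handle top (np.float64(176.08539486203617), np.float64(182.61845861084683)) [554.53623087 288.69408707 109.        ] [554.92250603 289.25670068 106.37512186]
collar (181.71428571428572, 186.0) [554.61225425 287.84878518  49.        ]
stand [[587.24911492 318.23228341  45.        ]
 [584.01039262 255.62417487  45.        ]
 [441.40632227 264.11287625  45.        ]
 [445.63702988 326.42689096  45.        ]] [514.57571492 291.09905637  45.        ] [np.float64(141.84898386022786), np.float64(62.691822246286165), np.float64(142.85649769001444), np.float64(62.457468055992365)]
yaw -0.05863208933904543
holes [554.50698018 288.75511631  45.        ] [474.64444967 293.44299644  45.        ]
console [[ 719.79507412  -58.57095333   92.        ]
 [ 739.74186235 -213.69474848   92.        ]
 [ 6
[... 461 characters left out ...]
 axis-90 0.1462249780276872
yaw of y axis-90 0.1508952844853393
yaw of y axis-90 0.12305891648204148
origin [ 578.03093883 -155.68999419   44.        ] x [0.98863689 0.1503233  0.        ] y [-0.1503233   0.98863689  0.        ]
well in phot 1.8282119569333375 -30.701573641876678 55.61496810644161
well in phot 0.4775595836321821 -28.953037755687536 64.0
depth pts [ 584.13210304 -168.1397115    59.74538278]
depth pts [ 574.9935424  -135.91294136   61.18940435]
depth pts [ 604.09143327 -179.28037089   56.7350423 ]
depth pts [ 554.36001693 -161.44727743   63.09640368]
[ 585.09856777 -186.8079071    50.90509188]
[ 558.27360633 -113.63090005   78.81916675]
[601.30956229 -97.94840698  84.26185259]
```

The top-view crop shows the pin tool as a slim white-topped handle at (176,183), and the fat orange scraper at (178,218). Both are in the farthest stand, at 589 mm against 466 and 387 mm. The handle at (554.5, 288.5) agrees with the hole worked out from the stand's outline to within 1 mm. The well is the black spot at (375,168). Next I turn the hand and head for the stand.

```bash
cat > go.py <<'E'
import sys
from h import *
from scipy.spatial.transform import Rotation as Ro
# usage: go.py x y z yaw(tool x)   -> deltas in tool axes
s=arm.read_state(); R=Ro.from_quat(s["ee_rot"]); M=R.as_matrix()
a=list(map(float,sys.argv[1:])); 
D=np.array(a[:3])-s["position"]; print("clock %.2f"%s["clock"],"pos",s["position"].round(1),"F",s["contact_force"].round(1),"yaw %.3f"%np.arctan2(M[1,0],M[0,0]),"tilt",M[:2,2].round(4),"w %.1f"%s["gripper_width"])
x=np.array([np.cos(a[3]),np.sin(a[3]),0]);y=np.array([x[1],-x[0],0]);z=np.array([0,0,-1.])
T=np.c_[x,y,z]
print("d in tool now",(M.T@D).round(1),"d in target frame",(T.T@D).round(1),"rotvec",Ro.from_matrix(M.T@T).as_rotvec().round(4))
E
python3 -m jog '[{"rz":0.12,"dz":-10},{"rz":0.12,"dz":-15},{"rz":0.112,"dz":-10},{"dx":20},{"dx":36,"dy":12}]'; python3 go.py 554.5 288.5 160 1.512
```

```text
clock 0.20 pos [ 180.3 -598.1  230.7] F [1.1 0.4 0.9] yaw 1.863 tilt [-0.0004  0.0012] w 85.4
d in tool now [740.8 614.1  71.5] d in target frame [907.  321.4  70.7] rotvec [-3.000e-04 -1.200e-03  3.515e-01]$[0]: bad value
```

```bash
python3 -m jog '[{"hand":85,"dx":0,"dy":0,"dz":-10,"rx":0,"ry":0,"rz":0.12}]'; python3 -m jog --help | head -20
```

```text
clock: 0.28
position: [180.0, -597.0, 238.8]
ee_rot: [0.644, 0.765, 0.001, -0.002]
contact_force: [0.4, -0.2, -0.6]
gripper_width: 85.2invalid input: not JSON, or not a number
```

All keys are needed in every row.

```bash
python3 -m jog '[{"hand":85,"dx":5,"dy":0,"dz":-10,"rx":0,"ry":0,"rz":0.12},{"hand":85,"dx":15,"dy":0,"dz":-10,"rx":0,"ry":0,"rz":0.112},{"hand":85,"dx":36,"dy":12,"dz":0,"rx":0,"ry":0,"rz":0},{"hand":85,"dx":38,"dy":13,"dz":0,"rx":0,"ry":0,"rz":0},{"hand":85,"dx":38,"dy":13,"dz":0,"rx":0,"ry":0,"rz":0}]'; python3 go.py 554.5 288.5 160 1.512
```

```text
clock: 0.7
position: [223.2, -467.6, 260.9]
ee_rot: [0.728, 0.685, 0.0, -0.0]
contact_force: [1.2, -0.3, -0.2]
gripper_width: 84.9
clock 0.70 pos [ 223.2 -467.6  260.9] F [ 1.2 -0.3 -0.2] yaw 1.510 tilt [-0.0002  0.0006] w 84.9
d in tool now [774.9 284.5 101.2] d in target frame [774.3 286.3 100.9] rotvec [-0.0002 -0.0005 -0.0023]
```

```bash
python3 -m jog '[{"hand":85,"dx":38,"dy":13,"dz":0,"rx":0,"ry":0,"rz":0},{"hand":85,"dx":38,"dy":13,"dz":0,"rx":0,"ry":0,"rz":0},{"hand":85,"dx":38,"dy":13,"dz":0,"rx":0,"ry":0,"rz":0},{"hand":85,"dx":38,"dy":13,"dz":0,"rx":0,"ry":0,"rz":0},{"hand":85,"dx":38,"dy":13,"dz":0,"rx":0,"ry":0,"rz":0}]'; python3 go.py 554.5 288.5 160 1.512
```

```text
clock: 1.12
position: [299.5, -281.3, 261.4]
ee_rot: [0.728, 0.686, 0.0, 0.0]
contact_force: [1.3, 0.5, 0.6]
gripper_width: 85.3
clock 1.12 pos [ 299.5 -281.3  261.4] F [1.3 0.5 0.6] yaw 1.511 tilt [ 0.0005 -0.0001] w 85.3
d in tool now [584.  220.4 101.5] d in target frame [583.8 221.1 101.4] rotvec [ 0.0006  0.     -0.001 ]
```

```bash
python3 -m jog '[{"hand":85,"dx":38,"dy":15,"dz":0,"rx":0,"ry":0,"rz":0},{"hand":85,"dx":38,"dy":15,"dz":0,"rx":0,"ry":0,"rz":0},{"hand":85,"dx":38,"dy":15,"dz":0,"rx":0,"ry":0,"rz":0},{"hand":85,"dx":38,"dy":15,"dz":0,"rx":0,"ry":0,"rz":0},{"hand":85,"dx":38,"dy":15,"dz":0,"rx":0,"ry":0,"rz":0}]'; python3 -m jog '[{"hand":85,"dx":38,"dy":15,"dz":0,"rx":0,"ry":0,"rz":0},{"hand":85,"dx":38,"dy":15,"dz":0,"rx":0,"ry":0,"rz":0},{"hand":85,"dx":38,"dy":15,"dz":0,"rx":0,"ry":0,"rz":0},{"hand":85,"dx":38,"dy":15,"dz":0,"rx":0,"ry":0,"rz":0},{"hand":85,"dx":38,"dy":15,"dz":0,"rx":0,"ry":0,"rz":0}]';python3 go.py 554.5 288.5 160 1.512
```

```text
clock: 1.53
position: [385.7, -95.8, 261.7]
ee_rot: [0.728, 0.686, 0.0, 0.0]
contact_force: [0.7, -1.0, -0.2]
gripper_width: 85.0
clock: 1.95
position: [471.8, 89.5, 261.4]
ee_rot: [0.727, 0.686, 0.0, 0.0]
contact_force: [1.1, -1.5, 0.0]
gripper_width: 84.8
clock 1.95 pos [471.8  89.5 261.4] F [ 1.1 -1.5  0. ] yaw 1.512 tilt [0.0002 0.0001] w 84.8
d in tool now [203.5  70.9 101.5] d in target frame [203.5  70.8 101.4] rotvec [ 0.0002 -0.0002  0.0004]
```

```bash
python3 -m jog '[{"hand":85,"dx":38,"dy":13,"dz":0,"rx":0,"ry":0,"rz":0},{"hand":85,"dx":38,"dy":13,"dz":0,"rx":0,"ry":0,"rz":0},{"hand":85,"dx":38,"dy":13,"dz":0,"rx":0,"ry":0,"rz":0},{"hand":85,"dx":38,"dy":13,"dz":0,"rx":0,"ry":0,"rz":0},{"hand":85,"dx":38,"dy":13,"dz":0,"rx":0,"ry":0,"rz":0}]'; python3 -m jog '[{"hand":85,"dx":10,"dy":4,"dz":30,"rx":0,"ry":0,"rz":0},{"hand":85,"dx":0,"dy":0,"dz":35,"rx":0,"ry":0,"rz":0},{"hand":85,"dx":0,"dy":0,"dz":20,"rx":0,"ry":0,"rz":0},{"hand":85,"dx":0,"dy":0,"dz":0,"rx":0,"ry":0,"rz":0}]';python3 go.py 554.5 288.5 57 1.512
python3 - <<'E'
from h import *
d=arm.get_image("top");s=arm.get_image("side")
a=cv2.resize(d["img"][110:270,60:260,::-1],None,fx=4,fy=3.7);cv2.imwrite("pics/t1.png",a)
cv2.imwrite("pics/s1.png",cv2.resize(s["img"][150:350,130:330,::-1],None,fx=3,fy=3))
E
```

```text
clock: 2.37
position: [548.0, 275.1, 261.1]
ee_rot: [0.728, 0.686, -0.0, -0.0]
contact_force: [0.6, -0.1, -0.1]
gripper_width: 85.4
clock: 2.7
position: [549.4, 281.4, 170.1]
ee_rot: [0.728, 0.686, -0.006, -0.001]
contact_force: [0.0, -0.5, 0.2]
gripper_width: 84.6
clock 2.70 pos [549.4 281.4 170.1] F [ 0.  -0.5  0.2] yaw 1.511 tilt [-0.0102 -0.0066] w 84.6
d in tool now [  8.2   5.8 113. ] d in target frame [  7.4   4.7 113.1] rotvec [-0.0097  0.0072 -0.0009]
```

View pics/t1.png

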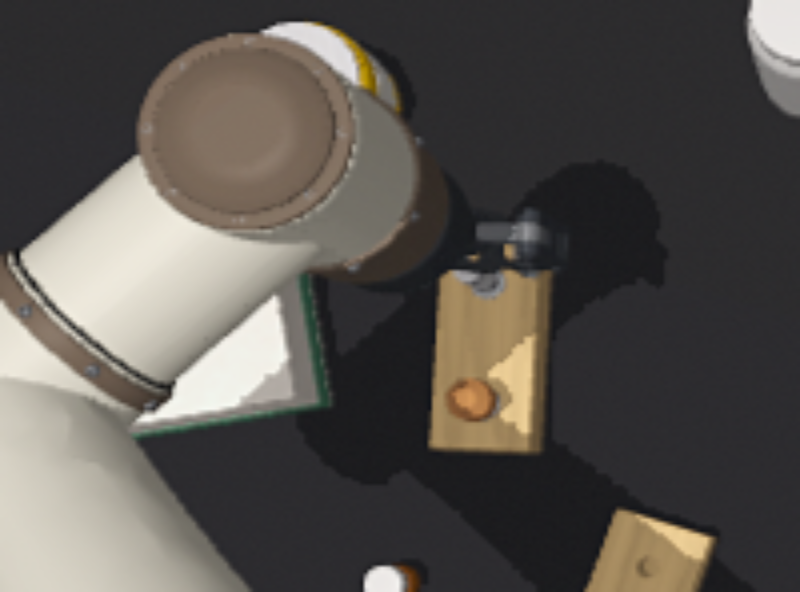

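View pics/s1.png

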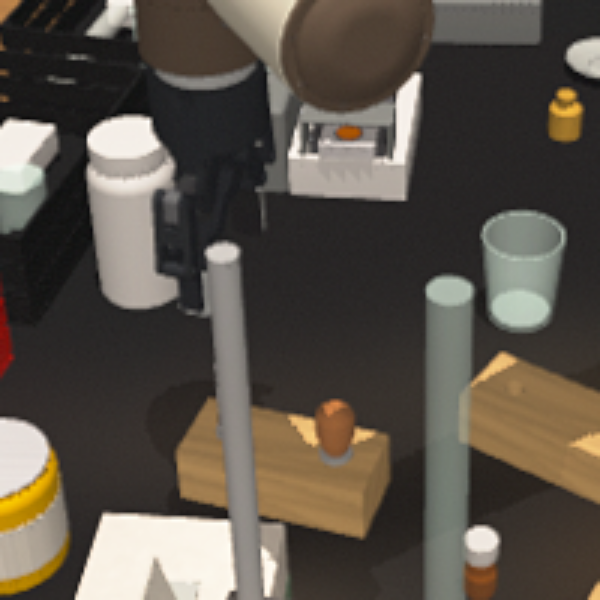

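```bash
python3 -m jog '[{"hand":85,"dx":0,"dy":0,"dz":0,"rx":0,"ry":0,"rz":0}]';python3 go.py 554.5 288.5 57 1.512
```

```text
clock: 2.88
position: [553.5, 283.4, 178.4]
ee_rot: [0.728, 0.686, 0.002, 0.0]
contact_force: [0.1, -0.1, 1.2]
gripper_width: 85.1
clock 2.88 pos [553.5 283.4 178.4] F [ 0.1 -0.1  1.2] yaw 1.512 tilt [0.0032 0.0017] w 85.1
d in tool now [  4.9   0.3 121.5] d in target frame [  5.2   0.7 121.4] rotvec [ 0.0031 -0.0019 -0.0001]
```

```bash
python3 -m jog '[{"hand":85,"dx":5,"dy":0.5,"dz":15,"rx":0,"ry":0,"rz":0},{"hand":85,"dx":0,"dy":0,"dz":25,"rx":0,"ry":0,"rz":0},{"hand":85,"dx":0,"dy":0,"dz":15,"rx":0,"ry":0,"rz":0},{"hand":85,"dx":0,"dy":0,"dz":5,"rx":0,"ry":0,"rz":0},{"hand":85,"dx":0,"dy":0,"dz":0,"rx":0,"ry":0,"rz":0}]';python3 go.py 554.5 288.5 57 1.512
```

```text
clock: 3.3
position: [553.5, 287.8, 116.9]
ee_rot: [0.728, 0.686, 0.0, 0.0]
contact_force: [0.2, -0.2, -0.7]
gripper_width: 85.0
clock 3.30 pos [553.5 287.8 116.9] F [ 0.2 -0.2 -0.7] yaw 1.511 tilt [0.0006 0.0002] w 85.0
d in tool now [ 0.7  0.9 59.9] d in target frame [ 0.7  1.  59.9] rotvec [ 0.0006 -0.0002 -0.0005]
```

```bash
python3 -m jog '[{"hand":85,"dx":0.7,"dy":1,"dz":15,"rx":0,"ry":0,"rz":0},{"hand":85,"dx":0,"dy":0,"dz":20,"rx":0,"ry":0,"rz":0},{"hand":85,"dx":0,"dy":0,"dz":15,"rx":0,"ry":0,"rz":0},{"hand":85,"dx":0,"dy":0,"dz":9,"rx":0,"ry":0,"rz":0},{"hand":85,"dx":0,"dy":0,"dz":1,"rx":0,"ry":0,"rz":0}]';python3 go.py 554.5 288.5 57 1.512
python3 - <<'E'
from h import *
d=arm.get_image("top");s=arm.get_image("side")
a=cv2.resize(d["img"][140:250,130:230,::-1],None,fx=5,fy=5);cv2.imwrite("pics/t2.png",a)
cv2.imwrite("pics/s2.png",cv2.resize(s["img"][220:340,170:290,::-1],None,fx=5,fy=5))
E
```

```text
clock: 3.72
position: [554.4, 288.5, 56.3]
ee_rot: [0.728, 0.686, -0.0, 0.0]
contact_force: [-0.8, 0.3, -1.0]
gripper_width: 85.1
clock 3.72 pos [554.4 288.5  56.3] F [-0.8  0.3 -1. ] yaw 1.512 tilt [-0.0001 -0.0003] w 85.1
d in tool now [ 0.   0.1 -0.7] d in target frame [ 0.   0.1 -0.7] rotvec [-0.0001  0.0003 -0.0005]
```

View pics/s2.png

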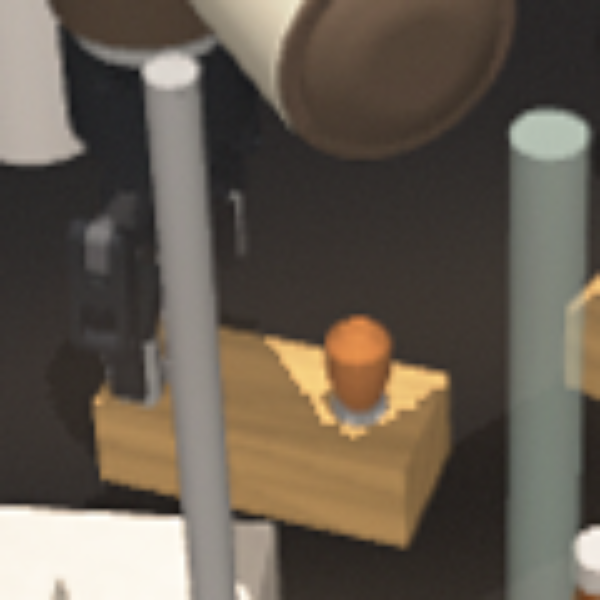

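The fingers straddle the handle, which sits behind the grey rod at about (175,330), and stay clear of the scraper. I close the gripper.

```bash
python3 -m jog '[{"hand":30,"dx":0,"dy":0,"dz":0,"rx":0,"ry":0,"rz":0},{"hand":10,"dx":0,"dy":0,"dz":0,"rx":0,"ry":0,"rz":0},{"hand":5,"dx":0,"dy":0,"dz":0,"rx":0,"ry":0,"rz":0},{"hand":5,"dx":0,"dy":0,"dz":0,"rx":0,"ry":0,"rz":0},{"hand":5,"dx":0,"dy":0,"dz":0,"rx":0,"ry":0,"rz":0}]';python3 -m jog '[{"hand":5,"dx":0,"dy":0,"dz":0,"rx":0,"ry":0,"rz":0},{"hand":5,"dx":0,"dy":0,"dz":0,"rx":0,"ry":0,"rz":0},{"hand":5,"dx":0,"dy":0,"dz":0,"rx":0,"ry":0,"rz":0}]';python3 go.py 554.5 288.5 57 1.512
```

```text
clock: 4.23
position: [554.4, 288.7, 56.7]
ee_rot: [0.728, 0.686, 0.0, 0.0]
contact_force: [0.1, -0.8, 0.3]
gripper_width: 25.0
clock: 4.48
position: [554.4, 288.6, 56.7]
ee_rot: [0.728, 0.686, 0.0, 0.0]
contact_force: [0.1, -0.1, 2.5]
gripper_width: 14.6
clock 4.48 pos [554.4 288.6  56.7] F [ 0.1 -0.1  2.5] yaw 1.512 tilt [0.0005 0.0002] w 14.6
d in tool now [-0.1  0.1 -0.3] d in target frame [-0.1  0.1 -0.3] rotvec [ 0.0005 -0.0002 -0.0002]
```

```bash
python3 -m jog '[{"hand":5,"dx":0,"dy":0,"dz":0,"rx":0,"ry":0,"rz":0},{"hand":5,"dx":0,"dy":0,"dz":0,"rx":0,"ry":0,"rz":0},{"hand":5,"dx":0,"dy":0,"dz":-3,"rx":0,"ry":0,"rz":0},{"hand":5,"dx":0,"dy":0,"dz":-8,"rx":0,"ry":0,"rz":0},{"hand":5,"dx":0,"dy":0,"dz":-10,"rx":0,"ry":0,"rz":0}]';python3 -m jog '[{"hand":5,"dx":0,"dy":0,"dz":-15,"rx":0,"ry":0,"rz":0},{"hand":5,"dx":0,"dy":0,"dz":-20,"rx":0,"ry":0,"rz":0},{"hand":5,"dx":0,"dy":0,"dz":-20,"rx":0,"ry":0,"rz":0},{"hand":5,"dx":0,"dy":0,"dz":-20,"rx":0,"ry":0,"rz":0},{"hand":5,"dx":0,"dy":0,"dz":-14,"rx":0,"ry":0,"rz":0}]';python3 go.py 584 -185.5 200 1.708
python3 - <<'E'
from h import *
s=arm.get_image("side");d=arm.get_image("top")
cv2.imwrite("pics/s3.png",cv2.resize(s["img"][160:310,150:300,::-1],None,fx=4,fy=4))
cv2.imwrite("pics/t3.png",cv2.resize(d["img"][140:250,130:230,::-1],None,fx=5,fy=5))
E
```

```text
clock: 4.9
position: [553.6, 288.0, 76.8]
ee_rot: [0.728, 0.686, -0.001, -0.0]
contact_force: [-0.1, -0.5, -1.0]
gripper_width: 14.2
clock: 5.32
position: [554.9, 288.9, 169.4]
ee_rot: [0.728, 0.686, 0.002, 0.0]
contact_force: [-0.2, 0.1, -0.9]
gripper_width: 14.5
clock 5.32 pos [554.9 288.9 169.4] F [-0.2  0.1 -0.9] yaw 1.512 tilt [0.0028 0.0019] w 14.5
d in tool now [-471.8   57.1  -31.4] d in target frame [-474.   -36.   -30.6] rotvec [ 0.0029 -0.0018 -0.1961]
```

View pics/s3.png

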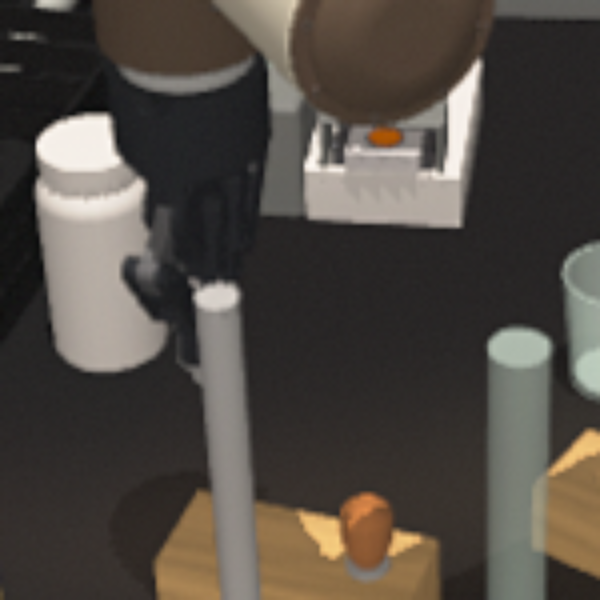

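The tool is held: the opening stays at 14.5 mm and the stand's hole is empty. I go up and across to the photometer, turning the jaws along the slide.

```bash
python3 -m jog '[{"hand":5,"dx":0,"dy":0,"dz":-22,"rx":0,"ry":0,"rz":-0.098},{"hand":5,"dx":0,"dy":0,"dz":-24,"rx":0,"ry":0,"rz":-0.098},{"hand":5,"dx":-20,"dy":0,"dz":0,"rx":0,"ry":0,"rz":0},{"hand":5,"dx":-36,"dy":-3,"dz":0,"rx":0,"ry":0,"rz":0},{"hand":5,"dx":-36,"dy":-3,"dz":0,"rx":0,"ry":0,"rz":0}]';python3 -m jog '[{"hand":5,"dx":-36,"dy":-3,"dz":0,"rx":0,"ry":0,"rz":0},{"hand":5,"dx":-36,"dy":-3,"dz":0,"rx":0,"ry":0,"rz":0},{"hand":5,"dx":-36,"dy":-3,"dz":0,"rx":0,"ry":0,"rz":0},{"hand":5,"dx":-36,"dy":-3,"dz":0,"rx":0,"ry":0,"rz":0},{"hand":5,"dx":-36,"dy":-3,"dz":0,"rx":0,"ry":0,"rz":0}]';python3 go.py 584 -185.5 130 1.708
```

```text
clock: 5.83
position: [560.2, 196.3, 211.5]
ee_rot: [0.656, 0.754, -0.0, -0.0]
contact_force: [0.3, -0.5, -0.7]
gripper_width: 14.8
clock: 6.25
position: [569.6, 14.5, 211.4]
ee_rot: [0.657, 0.754, -0.001, -0.001]
contact_force: [0.9, -0.7, -0.9]
gripper_width: 14.2
clock 6.25 pos [569.6  14.5 211.4] F [ 0.9 -0.7 -0.9] yaw 1.708 tilt [-0.0018 -0.0001] w 14.2
d in tool now [-200.1  -12.9   81.4] d in target frame [-200.1  -13.1   81.4] rotvec [-0.0017 -0.0002 -0.0003]
```

```bash
python3 -m jog '[{"hand":5,"dx":-36,"dy":-3,"dz":0,"rx":0,"ry":0,"rz":0},{"hand":5,"dx":-36,"dy":-3,"dz":0,"rx":0,"ry":0,"rz":0},{"hand":5,"dx":-36,"dy":-3,"dz":0,"rx":0,"ry":0,"rz":0},{"hand":5,"dx":-36,"dy":-3,"dz":0,"rx":0,"ry":0,"rz":0},{"hand":5,"dx":-30,"dy":-1,"dz":0,"rx":0,"ry":0,"rz":0}]';python3 -m jog '[{"hand":5,"dx":-20,"dy":0,"dz":20,"rx":0,"ry":0,"rz":0},{"hand":5,"dx":-6,"dy":0,"dz":25,"rx":0,"ry":0,"rz":0},{"hand":5,"dx":0,"dy":0,"dz":15,"rx":0,"ry":0,"rz":0},{"hand":5,"dx":0,"dy":0,"dz":5,"rx":0,"ry":0,"rz":0},{"hand":5,"dx":0,"dy":0,"dz":0,"rx":0,"ry":0,"rz":0}]';python3 go.py 584 -185.5 130 1.708
python3 - <<'E'
from h import *
s=arm.get_image("side");d=arm.get_image("top")
cv2.imwrite("pics/s4.png",cv2.resize(s["img"][100:240,180:320,::-1],None,fx=4,fy=4))
cv2.imwrite("pics/t4.png",cv2.resize(d["img"][90:210,300:420,::-1],None,fx=5,fy=5))
E
```

```text
clock: 6.67
position: [580.3, -160.1, 211.3]
ee_rot: [0.658, 0.753, -0.0, -0.001]
contact_force: [0.4, -0.3, -0.8]
gripper_width: 14.7
clock: 7.08
position: [583.5, -183.7, 144.9]
ee_rot: [0.657, 0.754, -0.001, -0.002]
contact_force: [0.2, 1.1, -0.4]
gripper_width: 14.5
clock 7.08 pos [ 583.5 -183.7  144.9] F [ 0.2  1.1 -0.4] yaw 1.707 tilt [-0.005   0.0006] w 14.5
d in tool now [-1.9  0.4 14.9] d in target frame [-1.9  0.3 14.9] rotvec [-0.0049 -0.0012 -0.0009]
```

View pics/s4.png

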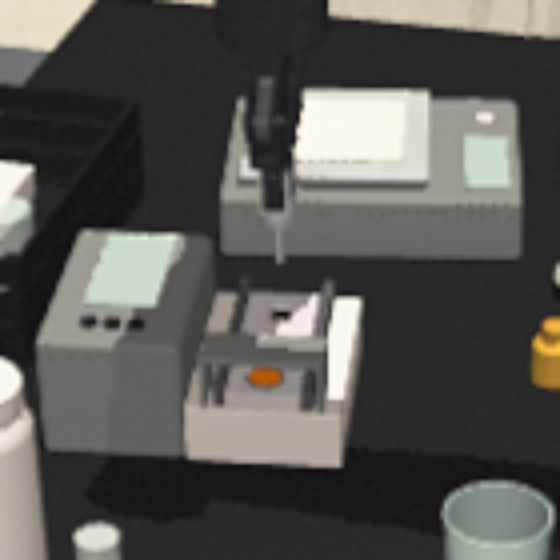

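View pics/t4.png

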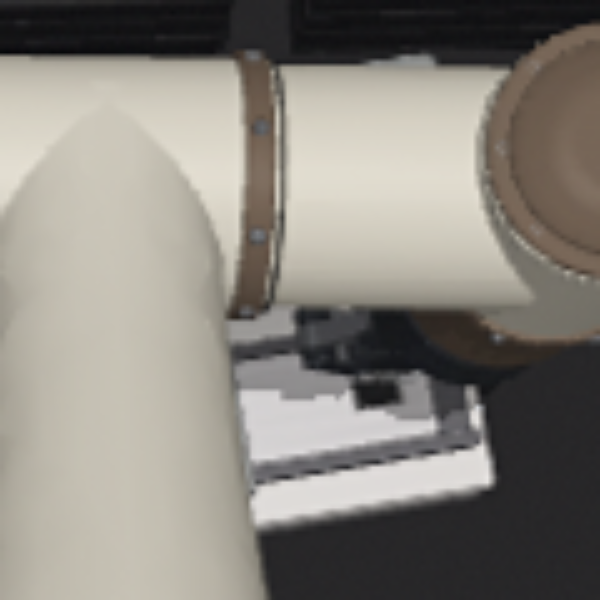

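The side view shows the pin tip at about pixel (250,165), right above the dark well at (250,178). I check the tip against its predicted position and use it to correct for camera bias.

```bash
python3 -m jog '[{"hand":5,"dx":-1.5,"dy":0,"dz":0,"rx":0,"ry":0,"rz":0},{"hand":5,"dx":0,"dy":0,"dz":0,"rx":0,"ry":0,"rz":0},{"hand":5,"dx":0,"dy":0,"dz":0,"rx":0,"ry":0,"rz":0}]';python3 go.py 584 -185.5 130 1.708
python3 - <<'E'
from h import *
s=arm.get_image("side")
p=arm.read_state()["position"]; t=p-[0,0,43.7]
print("tip pred",proj(s,t), "tcp",p, "3mm pin sides",proj(s,t+[3,0,0]),proj(s,t-[3,0,0]))
for z in (52,54,56,58,60): print(z,proj(s,[584.2,-185.5,z]),proj(np.load("top.npy",allow_pickle=True).item(),[584.2,-185.5,z]))
c=s["img"][148:190,230:272,::-1]; cv2.imwrite("pics/s5.png",cv2.resize(c,None,fx=14,fy=14,interpolation=cv2.INTER_CUBIC))
E
```

```text
clock: 7.43
position: [585.7, -185.0, 148.5]
ee_rot: [0.657, 0.754, 0.001, 0.001]
contact_force: [-0.0, -0.0, -0.8]
gripper_width: 14.7
clock 7.43 pos [ 585.7 -185.   148.5] F [-0.  -0.  -0.8] yaw 1.708 tilt [ 0.0021 -0.0002] w 14.7
d in tool now [-0.3 -1.8 18.5] d in target frame [-0.3 -1.7 18.5] rotvec [0.0021 0.0005 0.0001]
tip pred [249.23822544 163.28573147] tcp [ 585.53298322 -184.96466426  148.24884698] 3mm pin sides [248.20697032 163.16396809] [250.27021773 163.40758189]
52 [250.08425703 179.32955565] [374.5625626  168.30264997]
54 [250.07161269 178.72864882] [374.70825289 168.16513396]
56 [250.05895019 178.12687867] [374.8544169  168.02717082]
58 [250.04626949 177.52424332] [375.00105692 167.88875836]
60 [250.03357054 176.92074092] [375.1481753  167.74989439]
```

View pics/s5.png

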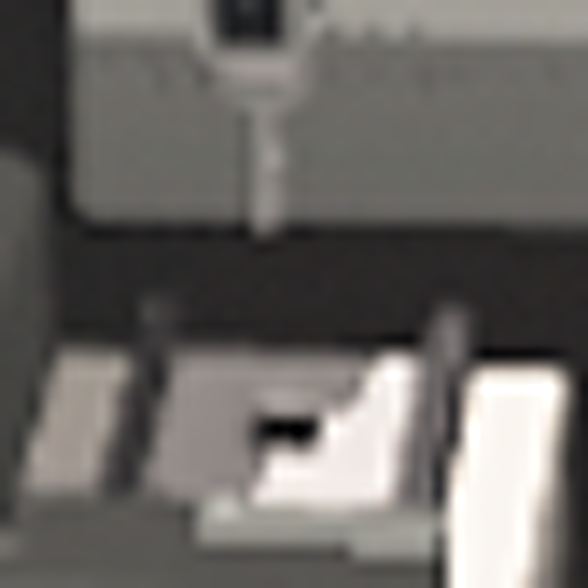

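The tip shows at u≈248.4 where 249.2 was predicted, so relative to the well it sits about 2 mm too far in +x. I correct for that (TCP x ≈ 582.3) and go down in steps, feeling for contact.

```bash
python3 -m jog '[{"hand":5,"dx":0,"dy":-3.3,"dz":8,"rx":0,"ry":0,"rz":0},{"hand":5,"dx":0,"dy":0,"dz":12,"rx":0,"ry":0,"rz":0},{"hand":5,"dx":0,"dy":0,"dz":8,"rx":0,"ry":0,"rz":0},{"hand":5,"dx":0,"dy":0,"dz":4,"rx":0,"ry":0,"rz":0},{"hand":5,"dx":0,"dy":0,"dz":0,"rx":0,"ry":0,"rz":0}]';python3 go.py 582.3 -185.5 100 1.708
python3 - <<'E'
from h import *
s=arm.get_image("side")
p=arm.read_state()["position"]; t=p-[0,0,43.7]
print("tip pred",proj(s,t))
c=s["img"][148:190,230:272,::-1]; cv2.imwrite("pics/s6.png",cv2.resize(c,None,fx=14,fy=14,interpolation=cv2.INTER_CUBIC))
E
```

```text
clock: 7.9
position: [580.9, -185.5, 113.8]
ee_rot: [0.657, 0.754, -0.001, -0.001]
contact_force: [-0.3, -0.6, -0.6]
gripper_width: 14.8
clock 7.90 pos [ 580.9 -185.5  113.8] F [-0.3 -0.6 -0.6] yaw 1.707 tilt [-0.0029  0.0003] w 14.8
d in tool now [-0.2  1.4 13.8] d in target frame [-0.2  1.4 13.8] rotvec [-0.0028 -0.0007 -0.0005]
tip pred [250.88998147 173.68938546]
```

View pics/s6.png

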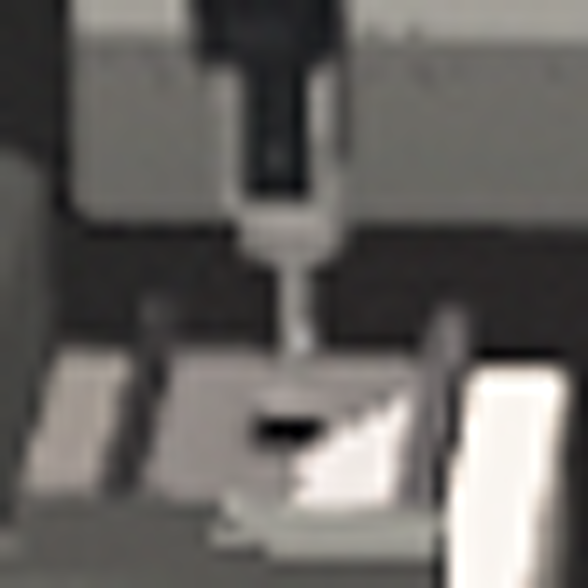

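```bash
python3 -m jog '[{"hand":5,"dx":0,"dy":1,"dz":0,"rx":0,"ry":0,"rz":0},{"hand":5,"dx":0,"dy":0,"dz":0,"rx":0,"ry":0,"rz":0},{"hand":5,"dx":0,"dy":0,"dz":0,"rx":0,"ry":0,"rz":0},{"hand":5,"dx":0,"dy":0,"dz":0,"rx":0,"ry":0,"rz":0}]';python3 go.py 583.3 -185.5 100 1.708
python3 - <<'E'
from h import *
s=arm.get_image("side")
p=arm.read_state()["position"]; t=p-[0,0,43.7]
print("tip pred",proj(s,t),p)
c=s["img"][148:190,230:272,::-1]; cv2.imwrite("pics/s7.png",cv2.resize(c,None,fx=14,fy=14,interpolation=cv2.INTER_CUBIC))
E
```

```text
clock: 8.28
position: [583.1, -185.5, 115.8]
ee_rot: [0.657, 0.754, 0.0, 0.0]
contact_force: [-0.1, -0.1, -0.6]
gripper_width: 14.5
clock 8.28 pos [ 583.1 -185.5  115.8] F [-0.1 -0.1 -0.6] yaw 1.708 tilt [ 0.0009 -0.0001] w 14.5
d in tool now [-0.   0.2 15.8] d in target frame [-0.   0.2 15.8] rotvec [ 0.0008  0.0002 -0.0004]
tip pred [250.36287494 173.33071776] [ 583.01069746 -185.51711601  115.68971241]
```

View pics/s7.png

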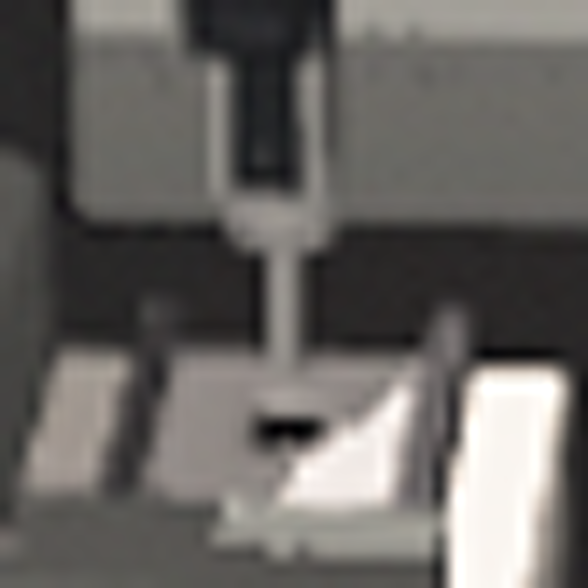

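The pin (u≈284 in the crop) is now lined up with the well (≈286). I go down to feel.

```bash
python3 -m jog '[{"hand":5,"dx":0,"dy":0,"dz":2,"rx":0,"ry":0,"rz":0},{"hand":5,"dx":0,"dy":0,"dz":2,"rx":0,"ry":0,"rz":0},{"hand":5,"dx":0,"dy":0,"dz":2,"rx":0,"ry":0,"rz":0},{"hand":5,"dx":0,"dy":0,"dz":0,"rx":0,"ry":0,"rz":0}]';python3 -m jog '[{"hand":5,"dx":0,"dy":0,"dz":1,"rx":0,"ry":0,"rz":0},{"hand":5,"dx":0,"dy":0,"dz":1,"rx":0,"ry":0,"rz":0},{"hand":5,"dx":0,"dy":0,"dz":0,"rx":0,"ry":0,"rz":0}]';python3 go.py 583.3 -185.5 100 1.708
```

```text
clock: 8.67
position: [582.4, -185.4, 108.6]
ee_rot: [0.657, 0.754, -0.0, -0.001]
contact_force: [-0.1, -0.3, -1.0]
gripper_width: 14.5
clock: 8.92
position: [582.7, -185.5, 107.1]
ee_rot: [0.657, 0.754, -0.0, -0.0]
contact_force: [-0.4, -0.1, -1.2]
gripper_width: 14.5
clock 8.92 pos [ 582.7 -185.5  107.1] F [-0.4 -0.1 -1.2] yaw 1.708 tilt [-0.0004  0.0001] w 14.5
d in tool now [-0.1  0.6  7. ] d in target frame [-0.1  0.6  7.1] rotvec [-0.0004 -0.0001 -0.0004]
```

```bash
python3 -m jog '[{"hand":5,"dx":0,"dy":0,"dz":1,"rx":0,"ry":0,"rz":0},{"hand":5,"dx":0,"dy":0,"dz":1,"rx":0,"ry":0,"rz":0},{"hand":5,"dx":0,"dy":0,"dz":0,"rx":0,"ry":0,"rz":0},{"hand":5,"dx":0,"dy":0,"dz":0,"rx":0,"ry":0,"rz":0}]';python3 go.py 583.3 -185.5 100 1.708
```

```text
clock: 9.25
position: [582.8, -185.5, 105.2]
ee_rot: [0.657, 0.754, -0.0, -0.0]
contact_force: [-0.5, 1.1, -1.1]
gripper_width: 14.7
clock 9.25 pos [ 582.8 -185.5  105.2] F [-0.5  1.1 -1.1] yaw 1.708 tilt [-0.0002  0.    ] w 14.7
d in tool now [-0.1  0.5  5.2] d in target frame [-0.1  0.5  5.2] rotvec [-0.0002 -0.     -0.0004]
```

```bash
python3 -m jog '[{"hand":5,"dx":0,"dy":0.4,"dz":1,"rx":0,"ry":0,"rz":0},{"hand":5,"dx":0,"dy":0,"dz":0.5,"rx":0,"ry":0,"rz":0},{"hand":5,"dx":0,"dy":0,"dz":0,"rx":0,"ry":0,"rz":0}]';python3 -m jog '[{"hand":5,"dx":0,"dy":0,"dz":1,"rx":0,"ry":0,"rz":0},{"hand":5,"dx":0,"dy":0,"dz":0.5,"rx":0,"ry":0,"rz":0},{"hand":5,"dx":0,"dy":0,"dz":0,"rx":0,"ry":0,"rz":0}]'
```

```text
clock: 9.5
position: [583.2, -185.4, 103.7]
ee_rot: [0.657, 0.754, -0.0, -0.0]
contact_force: [-0.5, 0.1, -0.4]
gripper_width: 14.3
clock: 9.75
position: [583.1, -185.4, 102.1]
ee_rot: [0.657, 0.754, -0.0, -0.0]
contact_force: [-0.0, -0.0, -0.6]
gripper_width: 14.7
```

```bash
python3 -m jog '[{"hand":5,"dx":0,"dy":0,"dz":1,"rx":0,"ry":0,"rz":0},{"hand":5,"dx":0,"dy":0,"dz":0.5,"rx":0,"ry":0,"rz":0},{"hand":5,"dx":0,"dy":0,"dz":0,"rx":0,"ry":0,"rz":0}]'
```

```text
clock: 10.0
position: [583.1, -185.4, 100.6]
ee_rot: [0.657, 0.754, -0.0, -0.0]
contact_force: [-0.7, 0.2, -0.7]
gripper_width: 14.7
```

```bash
python3 -m jog '[{"hand":5,"dx":0,"dy":0,"dz":1,"rx":0,"ry":0,"rz":0},{"hand":5,"dx":0,"dy":0,"dz":0,"rx":0,"ry":0,"rz":0}]'; python3 -m jog '[{"hand":5,"dx":0,"dy":0,"dz":1,"rx":0,"ry":0,"rz":0},{"hand":5,"dx":0,"dy":0,"dz":0,"rx":0,"ry":0,"rz":0}]'; python3 -m jog '[{"hand":5,"dx":0,"dy":0,"dz":1,"rx":0,"ry":0,"rz":0},{"hand":5,"dx":0,"dy":0,"dz":0,"rx":0,"ry":0,"rz":0}]'
python3 - <<'E'
from h import *
s=arm.get_image("side")
c=s["img"][148:190,230:272,::-1]; cv2.imwrite("pics/s8.png",cv2.resize(c,None,fx=14,fy=14,interpolation=cv2.INTER_CUBIC))
E
```

```text
clock: 10.17
position: [583.1, -185.4, 99.6]
ee_rot: [0.657, 0.754, -0.0, -0.0]
contact_force: [-0.2, -0.3, -0.9]
gripper_width: 14.6
clock: 10.33
position: [583.1, -185.4, 98.6]
ee_rot: [0.657, 0.754, -0.0, -0.0]
contact_force: [-0.2, -0.3, -1.0]
gripper_width: 14.3
clock: 10.5
position: [583.3, -185.4, 97.7]
ee_rot: [0.657, 0.754, 0.0, 0.0]
contact_force: [-0.4, 0.4, -0.4]
gripper_width: 14.5
```

View pics/s8.png

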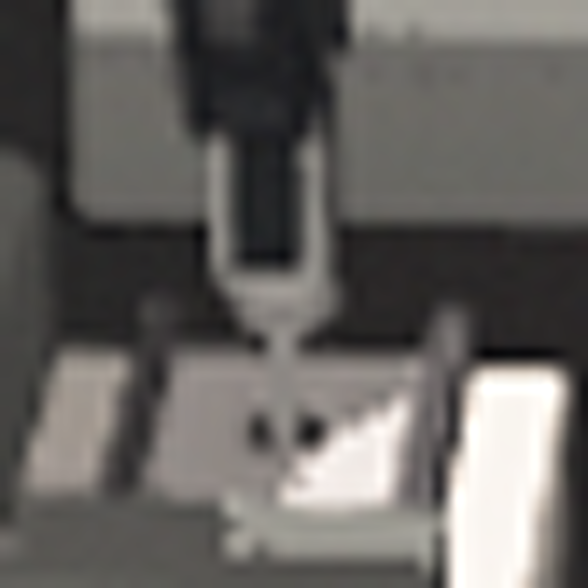

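The pin now splits the dark well patch, with dark spots to its left and right at (262,430) and (312,430), so it is in the well. I go on down to the button.

```bash
python3 -m jog '[{"hand":5,"dx":0,"dy":0,"dz":1,"rx":0,"ry":0,"rz":0},{"hand":5,"dx":0,"dy":0,"dz":0,"rx":0,"ry":0,"rz":0}]'; python3 -m jog '[{"hand":5,"dx":0,"dy":0,"dz":1,"rx":0,"ry":0,"rz":0},{"hand":5,"dx":0,"dy":0,"dz":0,"rx":0,"ry":0,"rz":0}]'
```

```text
clock: 10.72
position: [583.4, -185.5, 97.2]
ee_rot: [0.657, 0.754, 0.0, 0.0]
contact_force: [-0.4, 0.9, 2.6]
gripper_width: 14.6
clock: 10.88
position: [583.4, -185.5, 96.2]
ee_rot: [0.657, 0.754, 0.0, 0.0]
contact_force: [0.1, 1.0, 3.5]
gripper_width: 14.6
```

```bash
python3 -m jog '[{"hand":5,"dx":0,"dy":0,"dz":1,"rx":0,"ry":0,"rz":0},{"hand":5,"dx":0,"dy":0,"dz":0,"rx":0,"ry":0,"rz":0}]'
```

```text
clock: 11.05
position: [583.4, -185.5, 95.2]
ee_rot: [0.657, 0.754, 0.0, 0.0]
contact_force: [-0.8, 1.0, 2.8]
gripper_width: 14.5
```

```bash
python3 -m jog '[{"hand":5,"dx":0,"dy":0,"dz":1,"rx":0,"ry":0,"rz":0},{"hand":5,"dx":0,"dy":0,"dz":0,"rx":0,"ry":0,"rz":0}]'; python3 -m jog '[{"hand":5,"dx":0,"dy":0,"dz":1,"rx":0,"ry":0,"rz":0},{"hand":5,"dx":0,"dy":0,"dz":0,"rx":0,"ry":0,"rz":0}]'; python3 -m jog '[{"hand":5,"dx":0,"dy":0,"dz":0.7,"rx":0,"ry":0,"rz":0},{"hand":5,"dx":0,"dy":0,"dz":0,"rx":0,"ry":0,"rz":0}]'
```

```text
clock: 11.22
position: [583.4, -185.5, 94.1]
ee_rot: [0.657, 0.754, 0.0, 0.0]
contact_force: [-1.9, 0.1, 4.3]
gripper_width: 14.8
clock: 11.38
position: [583.4, -185.5, 93.1]
ee_rot: [0.657, 0.754, 0.0, 0.0]
contact_force: [-1.4, 0.2, 6.2]
gripper_width: 14.5
clock: 11.55
position: [583.5, -185.5, 92.6]
ee_rot: [0.657, 0.754, 0.0, 0.0]
contact_force: [-1.5, 1.1, 6.2]
gripper_width: 14.4
```

```bash
python3 -m jog '[{"hand":5,"dx":0,"dy":0,"dz":0.4,"rx":0,"ry":0,"rz":0},{"hand":5,"dx":0,"dy":0,"dz":0,"rx":0,"ry":0,"rz":0}]'; python3 -m jog '[{"hand":5,"dx":0,"dy":0,"dz":0.4,"rx":0,"ry":0,"rz":0},{"hand":5,"dx":0,"dy":0,"dz":0,"rx":0,"ry":0,"rz":0}]'
```

```text
clock: 11.72
position: [583.5, -185.5, 92.3]
ee_rot: [0.657, 0.754, 0.0, 0.0]
contact_force: [-1.0, 1.0, 5.3]
gripper_width: 14.6
clock: 11.88
position: [583.5, -185.5, 92.0]
ee_rot: [0.657, 0.754, 0.0, 0.0]
contact_force: [-1.7, 0.9, 6.4]
gripper_width: 14.7
```

```bash
python3 -m jog '[{"hand":5,"dx":0,"dy":0,"dz":0.4,"rx":0,"ry":0,"rz":0},{"hand":5,"dx":0,"dy":0,"dz":0,"rx":0,"ry":0,"rz":0}]'; python3 -m jog '[{"hand":5,"dx":0,"dy":0,"dz":0.3,"rx":0,"ry":0,"rz":0},{"hand":5,"dx":0,"dy":0,"dz":0,"rx":0,"ry":0,"rz":0}]'
```

```text
clock: 12.05
position: [583.5, -185.5, 91.7]
ee_rot: [0.657, 0.754, 0.0, 0.0]
contact_force: [-2.5, 1.9, 7.4]
gripper_width: 14.5
clock: 12.22
position: [583.5, -185.5, 91.4]
ee_rot: [0.657, 0.754, 0.0, 0.0]
contact_force: [-2.0, 0.6, 7.0]
gripper_width: 14.3
```

```bash
python3 -m jog '[{"hand":5,"dx":0,"dy":0,"dz":0.3,"rx":0,"ry":0,"rz":0},{"hand":5,"dx":0,"dy":0,"dz":0,"rx":0,"ry":0,"rz":0}]'
```

```text
clock: 12.38
position: [583.6, -185.5, 91.4]
ee_rot: [0.657, 0.754, 0.0, 0.0]
contact_force: [-2.6, 0.4, 8.9]
gripper_width: 14.5
```

The button is at the bottom: TCP z holds at 91.4 and the net force is about 9.5 N after a smooth spring rise from 97.5, which makes 6 mm. Now I push to the left.

```bash
python3 -m jog '[{"hand":5,"dx":1.5,"dy":0,"dz":0,"rx":0,"ry":0,"rz":0},{"hand":5,"dx":1.5,"dy":0,"dz":0,"rx":0,"ry":0,"rz":0}]';python3 -m jog '[{"hand":5,"dx":1.5,"dy":0,"dz":0,"rx":0,"ry":0,"rz":0},{"hand":5,"dx":1,"dy":0,"dz":0,"rx":0,"ry":0,"rz":0}]'
```

```text
clock: 12.55
position: [583.3, -183.5, 91.5]
ee_rot: [0.657, 0.754, -0.0, 0.001]
contact_force: [-1.2, -2.3, 6.9]
gripper_width: 14.7
clock: 12.72
position: [583.0, -181.1, 91.5]
ee_rot: [0.657, 0.754, -0.0, 0.001]
contact_force: [-1.5, -2.5, 7.2]
gripper_width: 14.7
```

```bash
python3 -m jog '[{"hand":5,"dx":1,"dy":0,"dz":0,"rx":0,"ry":0,"rz":0},{"hand":5,"dx":1,"dy":0,"dz":0,"rx":0,"ry":0,"rz":0}]'; python3 go.py 583 -185.5 92 1.708
```

```text
clock: 12.88
position: [582.7, -179.3, 91.5]
ee_rot: [0.657, 0.754, -0.0, 0.001]
contact_force: [-1.8, -3.0, 7.4]
gripper_width: 14.3
clock 12.88 pos [ 582.7 -179.3   91.5] F [-1.8 -3.   7.4] yaw 1.708 tilt [ 0.0013 -0.0021] w 14.3
d in tool now [-6.2 -0.6 -0.5] d in target frame [-6.2 -0.6 -0.5] rotvec [0.001  0.0023 0.0002]
```

```bash
python3 -m jog '[{"hand":5,"dx":1,"dy":0,"dz":0.2,"rx":0,"ry":0,"rz":0},{"hand":5,"dx":1,"dy":0,"dz":0,"rx":0,"ry":0,"rz":0}]';python3 -m jog '[{"hand":5,"dx":1,"dy":0,"dz":0,"rx":0,"ry":0,"rz":0},{"hand":5,"dx":1,"dy":0,"dz":0,"rx":0,"ry":0,"rz":0}]'
```

```text
clock: 13.05
position: [582.4, -177.3, 91.4]
ee_rot: [0.657, 0.754, -0.0, 0.001]
contact_force: [-2.0, -2.4, 6.3]
gripper_width: 14.3
clock: 13.22
position: [582.2, -175.4, 91.4]
ee_rot: [0.657, 0.754, -0.0, 0.001]
contact_force: [-1.4, -3.3, 6.3]
gripper_width: 14.3
```

```bash
python3 -m jog '[{"hand":5,"dx":1,"dy":0,"dz":0,"rx":0,"ry":0,"rz":0},{"hand":5,"dx":1,"dy":0,"dz":0,"rx":0,"ry":0,"rz":0}]'; python3 go.py 583 -185.5 92 1.708
```

```text
clock: 13.38
position: [581.9, -173.4, 91.4]
ee_rot: [0.657, 0.754, -0.0, 0.001]
contact_force: [-1.9, -2.7, 7.6]
gripper_width: 14.7
clock 13.38 pos [ 581.9 -173.4   91.4] F [-1.9 -2.7  7.6] yaw 1.708 tilt [ 0.0013 -0.0023] w 14.7
d in tool now [-12.1  -0.5  -0.6] d in target frame [-12.1  -0.5  -0.6] rotvec [0.0009 0.0024 0.0002]
```

```bash
python3 - <<'E'
from h import *
s=arm.get_image("side");d=arm.get_image("top")
cv2.imwrite("pics/s9.png",cv2.resize(s["img"][148:190,230:272,::-1],None,fx=14,fy=14,interpolation=cv2.INTER_CUBIC))
cv2.imwrite("pics/t9.png",cv2.resize(d["img"][130:210,320:410,::-1],None,fx=7,fy=7,interpolation=cv2.INTER_CUBIC))
E
```

```text
(no output)
```

View pics/s9.png

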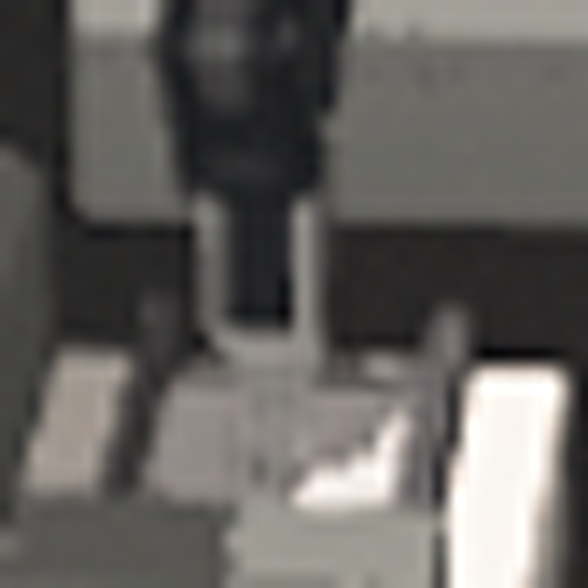

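View pics/t9.png

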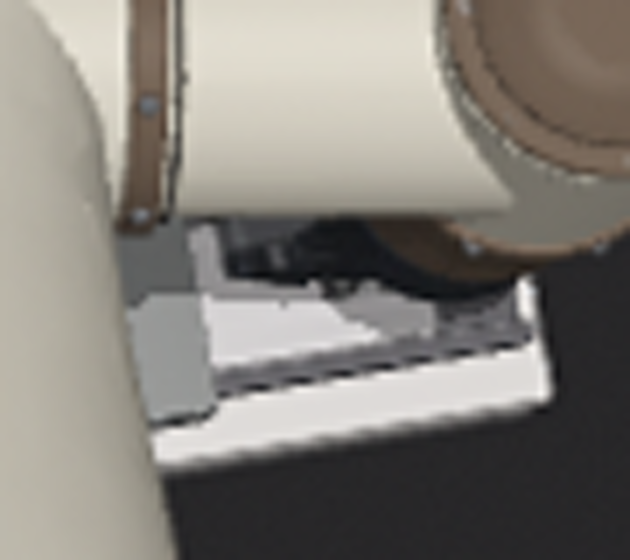

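The slide's right end has moved from u≈387.5 to 382 in the top view, about 12 mm, so the slide is coming along. I keep pushing and watch the force.

```bash
python3 -m jog '[{"hand":5,"dx":1.5,"dy":0,"dz":0,"rx":0,"ry":0,"rz":0},{"hand":5,"dx":1.5,"dy":0,"dz":0,"rx":0,"ry":0,"rz":0},{"hand":5,"dx":1,"dy":0,"dz":0,"rx":0,"ry":0,"rz":0}]';python3 -m jog '[{"hand":5,"dx":1.5,"dy":0,"dz":0,"rx":0,"ry":0,"rz":0},{"hand":5,"dx":1.5,"dy":0,"dz":0,"rx":0,"ry":0,"rz":0},{"hand":5,"dx":1,"dy":0,"dz":0,"rx":0,"ry":0,"rz":0}]'
```

```text
clock: 13.73
position: [581.3, -169.5, 91.4]
ee_rot: [0.657, 0.754, -0.0, 0.001]
contact_force: [-1.4, -4.1, 8.0]
gripper_width: 14.9
clock: 13.98
position: [580.8, -165.5, 91.4]
ee_rot: [0.657, 0.754, -0.0, 0.001]
contact_force: [-1.7, -2.7, 6.9]
gripper_width: 14.6
```

```bash
python3 -m jog '[{"hand":5,"dx":1.5,"dy":0,"dz":0,"rx":0,"ry":0,"rz":0},{"hand":5,"dx":1.5,"dy":0,"dz":0,"rx":0,"ry":0,"rz":0},{"hand":5,"dx":1,"dy":0,"dz":0,"rx":0,"ry":0,"rz":0}]'; python3 go.py 583.4 -185.5 92 1.708
```

```text
clock: 14.23
position: [580.3, -161.6, 91.4]
ee_rot: [0.657, 0.754, -0.0, 0.001]
contact_force: [-2.1, -3.4, 7.7]
gripper_width: 15.0
clock 14.23 pos [ 580.3 -161.6   91.4] F [-2.1 -3.4  7.7] yaw 1.708 tilt [ 0.0013 -0.0024] w 15.0
d in tool now [-24.1  -0.2  -0.5] d in target frame [-24.1  -0.2  -0.6] rotvec [0.001  0.0026 0.0004]
```

```bash
python3 -m jog '[{"hand":5,"dx":1.5,"dy":0,"dz":0,"rx":0,"ry":0,"rz":0},{"hand":5,"dx":1.5,"dy":0,"dz":0,"rx":0,"ry":0,"rz":0},{"hand":5,"dx":1,"dy":0,"dz":0,"rx":0,"ry":0,"rz":0}]';python3 -m jog '[{"hand":5,"dx":1.5,"dy":0,"dz":0,"rx":0,"ry":0,"rz":0},{"hand":5,"dx":1.5,"dy":0,"dz":0,"rx":0,"ry":0,"rz":0},{"hand":5,"dx":1,"dy":0,"dz":0,"rx":0,"ry":0,"rz":0}]'
```

```text
clock: 14.48
position: [579.7, -157.7, 91.4]
ee_rot: [0.657, 0.754, -0.001, 0.001]
contact_force: [-1.1, -4.3, 6.4]
gripper_width: 14.8
clock: 14.73
position: [579.1, -153.8, 91.4]
ee_rot: [0.657, 0.754, -0.001, 0.001]
contact_force: [-1.7, -4.3, 6.9]
gripper_width: 14.6
```

```bash
python3 -m jog '[{"hand":5,"dx":1.5,"dy":0,"dz":0,"rx":0,"ry":0,"rz":0},{"hand":5,"dx":1.5,"dy":0,"dz":0,"rx":0,"ry":0,"rz":0},{"hand":5,"dx":1,"dy":0,"dz":0,"rx":0,"ry":0,"rz":0}]'; python3 go.py 583.4 -185.5 92 1.708
```

```text
clock: 14.98
position: [578.6, -149.9, 91.4]
ee_rot: [0.657, 0.754, -0.001, 0.001]
contact_force: [-1.2, -4.9, 7.2]
gripper_width: 14.3
clock 14.98 pos [ 578.6 -149.9   91.4] F [-1.2 -4.9  7.2] yaw 1.708 tilt [ 0.0011 -0.0026] w 14.3
d in tool now [-36.   -0.1  -0.5] d in target frame [-36.   -0.1  -0.6] rotvec [0.0008 0.0027 0.0003]
```

```bash
python3 -m jog '[{"hand":5,"dx":1,"dy":0,"dz":0,"rx":0,"ry":0,"rz":0},{"hand":5,"dx":1,"dy":0,"dz":0,"rx":0,"ry":0,"rz":0}]';python3 -m jog '[{"hand":5,"dx":0.6,"dy":0,"dz":0,"rx":0,"ry":0,"rz":0},{"hand":5,"dx":0.6,"dy":0,"dz":0,"rx":0,"ry":0,"rz":0}]'
```

```text
clock: 15.15
position: [578.4, -147.9, 91.4]
ee_rot: [0.657, 0.754, -0.001, 0.001]
contact_force: [-1.0, -4.4, 7.4]
gripper_width: 14.6
clock: 15.32
position: [578.5, -146.7, 91.4]
ee_rot: [0.657, 0.754, -0.0, 0.002]
contact_force: [-1.2, -4.5, 6.7]
gripper_width: 14.5
```

```bash
python3 -m jog '[{"hand":5,"dx":0.5,"dy":0,"dz":0,"rx":0,"ry":0,"rz":0},{"hand":5,"dx":0.5,"dy":0,"dz":0,"rx":0,"ry":0,"rz":0}]'; python3 go.py 583.4 -185.5 92 1.708
```

```text
clock: 15.48
position: [578.4, -145.7, 91.4]
ee_rot: [0.657, 0.754, -0.0, 0.002]
contact_force: [-0.6, -4.2, 6.1]
gripper_width: 14.2
clock 15.48 pos [ 578.4 -145.7   91.4] F [-0.6 -4.2  6.1] yaw 1.708 tilt [ 0.002  -0.0026] w 14.2
d in tool now [-40.1  -0.5  -0.4] d in target frame [-40.1  -0.5  -0.6] rotvec [0.0017 0.0028 0.0004]
```

```bash
python3 -m jog '[{"hand":5,"dx":0.5,"dy":0,"dz":0.1,"rx":0,"ry":0,"rz":0},{"hand":5,"dx":0.5,"dy":0,"dz":0.1,"rx":0,"ry":0,"rz":0}]';python3 -m jog '[{"hand":5,"dx":0.5,"dy":0,"dz":0,"rx":0,"ry":0,"rz":0},{"hand":5,"dx":0.5,"dy":0,"dz":0,"rx":0,"ry":0,"rz":0}]'
```

```text
clock: 15.65
position: [578.3, -144.8, 91.3]
ee_rot: [0.657, 0.754, -0.0, 0.002]
contact_force: [-0.2, -4.2, 8.0]
gripper_width: 14.3
clock: 15.82
position: [578.2, -143.8, 91.4]
ee_rot: [0.657, 0.754, -0.0, 0.002]
contact_force: [-0.5, -4.8, 7.6]
gripper_width: 14.6
```

```bash
python3 -m jog '[{"hand":5,"dx":0.5,"dy":0,"dz":0,"rx":0,"ry":0,"rz":0},{"hand":5,"dx":0.5,"dy":0,"dz":0,"rx":0,"ry":0,"rz":0}]'; python3 go.py 583.4 -185.5 92 1.708
```

```text
clock: 15.98
position: [578.1, -142.8, 91.4]
ee_rot: [0.657, 0.754, -0.0, 0.002]
contact_force: [-1.1, -5.4, 7.4]
gripper_width: 14.3
clock 15.98 pos [ 578.1 -142.8   91.4] F [-1.1 -5.4  7.4] yaw 1.708 tilt [ 0.0022 -0.0027] w 14.3
d in tool now [-43.   -0.6  -0.5] d in target frame [-43.   -0.6  -0.6] rotvec [0.0018 0.003  0.0005]
```

```bash
python3 -m jog '[{"hand":5,"dx":0.5,"dy":0,"dz":0,"rx":0,"ry":0,"rz":0},{"hand":5,"dx":0.5,"dy":0,"dz":0,"rx":0,"ry":0,"rz":0}]';python3 -m jog '[{"hand":5,"dx":0.5,"dy":0,"dz":0,"rx":0,"ry":0,"rz":0},{"hand":5,"dx":0.5,"dy":0,"dz":0,"rx":0,"ry":0,"rz":0}]'; python3 - <<'E'
from h import *
s=arm.get_image("side");d=arm.get_image("top")
a=cv2.resize(s["img"][140:222,195:285,::-1],None,fx=6,fy=6,interpolation=cv2.INTER_CUBIC)
cv2.imwrite("pics/s10.png",a)
cv2.imwrite("pics/t10.png",cv2.resize(d["img"][130:210,320:410,::-1],None,fx=7,fy=7,interpolation=cv2.INTER_CUBIC))
E
```

```text
clock: 16.15
position: [578.2, -141.7, 91.4]
ee_rot: [0.657, 0.754, 0.0, 0.002]
contact_force: [-0.4, -3.5, 5.8]
gripper_width: 14.6
clock: 16.32
position: [578.3, -140.7, 91.4]
ee_rot: [0.657, 0.754, 0.0, 0.002]
contact_force: [-1.2, -3.8, 7.1]
gripper_width: 14.2
```

View pics/s10.png

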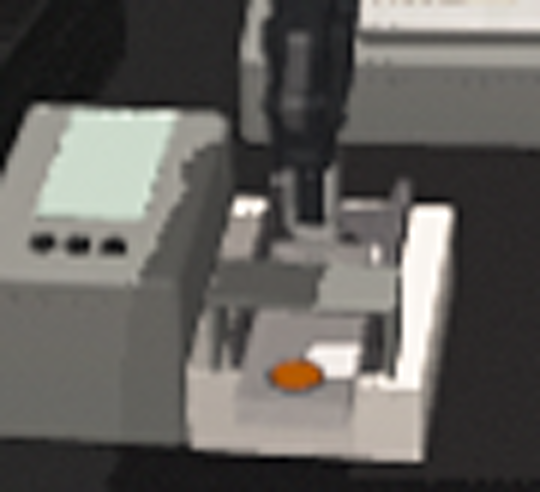

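View pics/t10.png

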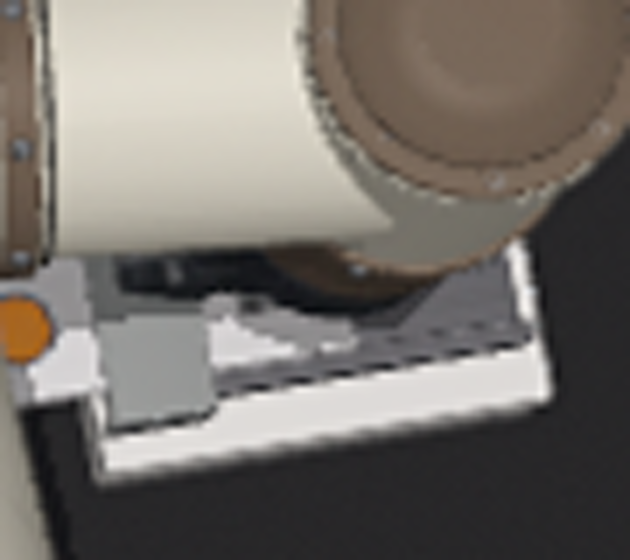

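```bash
cat > dot.py <<'E'
from h import *
def dot(d):
    h=cv2.cvtColor(d["img"],cv2.COLOR_RGB2HSV); m=cv2.inRange(h,(5,200,120),(20,255,255)); m[:170]=0;m[225:]=0;m[:,:225]=0;m[:,275:]=0
    M=cv2.moments(m,True); return M["m10"]/M["m00"],M["m01"]/M["m00"],M["m00"]
s0=np.load("side.npy",allow_pickle=True).item(); s=arm.get_image("side")
a,b=dot(s0),dot(s); 
p,q=onz(s0,*a[:2],60.5),onz(s,*b[:2],60.5); print(a,b,"shift",q-p,"len %.1f"%np.linalg.norm(q-p),"dir",np.arctan2(q[1]-p[1],q[0]-p[0])-np.pi/2)
E
python3 dot.py
```

```text
(246.0, 193.8, 20.0) (244.0, 202.0, 21.0) shift [-5.57566417 40.53044997  0.        ] len 40.9 dir 0.13670920348576932
```

The orange dot on the slide has shifted 40.9 ± 2 mm, so the slide is near its end. I keep pushing gently until I feel the rigid stop.

```bash
python3 -m jog '[{"hand":5,"dx":0.4,"dy":0,"dz":0.1,"rx":0,"ry":0,"rz":0},{"hand":5,"dx":0.4,"dy":0,"dz":0,"rx":0,"ry":0,"rz":0}]';python3 -m jog '[{"hand":5,"dx":0.4,"dy":0,"dz":0,"rx":0,"ry":0,"rz":0},{"hand":5,"dx":0,"dy":0,"dz":0,"rx":0,"ry":0,"rz":0}]'
```

```text
clock: 16.63
position: [578.3, -139.9, 91.4]
ee_rot: [0.657, 0.754, 0.0, 0.002]
contact_force: [-0.5, -4.5, 7.3]
gripper_width: 14.2
clock: 16.8
position: [578.3, -139.4, 91.4]
ee_rot: [0.657, 0.754, 0.0, 0.002]
contact_force: [0.4, -3.6, 7.4]
gripper_width: 14.8
```

```bash
python3 -m jog '[{"hand":5,"dx":0.4,"dy":0,"dz":0,"rx":0,"ry":0,"rz":0},{"hand":5,"dx":0.4,"dy":0,"dz":0,"rx":0,"ry":0,"rz":0}]'; python3 go.py 583.4 -185.5 92 1.708
```

```text
clock: 16.97
position: [578.2, -138.7, 91.4]
ee_rot: [0.657, 0.754, 0.0, 0.002]
contact_force: [0.9, -4.4, 7.4]
gripper_width: 14.7
clock 16.97 pos [ 578.2 -138.7   91.4] F [ 0.9 -4.4  7.4] yaw 1.708 tilt [ 0.0039 -0.0025] w 14.7
d in tool now [-47.1  -1.3  -0.4] d in target frame [-47.1  -1.3  -0.6] rotvec [0.0035 0.003  0.0005]
```

```bash
python3 -m jog '[{"hand":5,"dx":0.5,"dy":-0.3,"dz":0,"rx":0,"ry":0,"rz":0},{"hand":5,"dx":0.5,"dy":-0.3,"dz":0,"rx":0,"ry":0,"rz":0}]';python3 -m jog '[{"hand":5,"dx":0.5,"dy":0,"dz":0,"rx":0,"ry":0,"rz":0},{"hand":5,"dx":0.3,"dy":0,"dz":0,"rx":0,"ry":0,"rz":0}]'; python3 dot.py
```

```text
clock: 17.13
position: [578.0, -137.8, 91.6]
ee_rot: [0.657, 0.754, 0.001, 0.003]
contact_force: [1.4, -3.9, 7.8]
gripper_width: 14.7
clock: 17.3
position: [577.8, -136.9, 91.6]
ee_rot: [0.657, 0.754, 0.001, 0.003]
contact_force: [0.0, -5.0, 7.7]
gripper_width: 14.5
(246.0, 193.8, 20.0) (244.0, 202.0, 21.0) shift [-5.57566417 40.53044997  0.        ] len 40.9 dir 0.13670920348576932
```

```bash
python3 -m jog '[{"hand":5,"dx":0.5,"dy":0,"dz":0,"rx":0,"ry":0,"rz":0},{"hand":5,"dx":0.3,"dy":0,"dz":0,"rx":0,"ry":0,"rz":0}]'; python3 go.py 583.4 -185.5 92 1.708
```

```text
clock: 17.52
position: [577.7, -136.1, 91.5]
ee_rot: [0.657, 0.754, 0.001, 0.003]
contact_force: [-0.1, -3.9, 6.8]
gripper_width: 14.5
clock 17.52 pos [ 577.7 -136.1   91.5] F [-0.1 -3.9  6.8] yaw 1.709 tilt [ 0.0049 -0.0024] w 14.5
d in tool now [-49.7  -1.1  -0.3] d in target frame [-49.7  -1.1  -0.5] rotvec [0.0045 0.0031 0.0007]
```

The dot no longer moves while the pin slides on across the button, so I go on to the well's wall to be sure of the stop.

```bash
python3 -m jog '[{"hand":5,"dx":0.5,"dy":0,"dz":0,"rx":0,"ry":0,"rz":0},{"hand":5,"dx":0.3,"dy":0,"dz":0,"rx":0,"ry":0,"rz":0}]';python3 -m jog '[{"hand":5,"dx":0.5,"dy":0,"dz":0,"rx":0,"ry":0,"rz":0},{"hand":5,"dx":0.3,"dy":0,"dz":0,"rx":0,"ry":0,"rz":0}]'
```

```text
clock: 17.68
position: [577.6, -135.5, 91.6]
ee_rot: [0.657, 0.754, 0.001, 0.003]
contact_force: [0.7, -6.6, 7.0]
gripper_width: 14.7
clock: 17.85
position: [577.6, -135.3, 91.6]
ee_rot: [0.657, 0.754, 0.0, 0.003]
contact_force: [0.4, -7.5, 5.4]
gripper_width: 14.3
```

```bash
python3 -m jog '[{"hand":5,"dx":0.4,"dy":0,"dz":0,"rx":0,"ry":0,"rz":0},{"hand":5,"dx":0.2,"dy":0,"dz":0,"rx":0,"ry":0,"rz":0}]';python3 -m jog '[{"hand":5,"dx":0.4,"dy":0,"dz":0,"rx":0,"ry":0,"rz":0},{"hand":5,"dx":0.2,"dy":0,"dz":0,"rx":0,"ry":0,"rz":0}]'; python3 go.py 583.4 -185.5 92 1.708
```

```text
clock: 18.02
position: [577.6, -135.1, 91.6]
ee_rot: [0.657, 0.754, 0.0, 0.003]
contact_force: [2.0, -9.0, 5.5]
gripper_width: 14.6
clock: 18.18
position: [577.5, -134.9, 91.6]
ee_rot: [0.657, 0.754, -0.0, 0.003]
contact_force: [1.4, -10.1, 5.1]
gripper_width: 14.8
clock 18.18 pos [ 577.5 -134.9   91.6] F [  1.4 -10.1   5.1] yaw 1.709 tilt [ 0.0051 -0.0047] w 14.8
d in tool now [-50.9  -1.2  -0.1] d in target frame [-50.9  -1.1  -0.4] rotvec [0.0044 0.0053 0.0011]
```

That is the rigid stop: lateral force has risen to 10 N with little motion, and pin travel is 51 mm = 41 + ~9 slack + play. I ease off slightly and lift while still leaning on the wall, so the tooth drops into the outer notch.

```bash
python3 -m jog '[{"hand":5,"dx":-0.3,"dy":0,"dz":0,"rx":0,"ry":0,"rz":0},{"hand":5,"dx":0,"dy":0,"dz":-0.7,"rx":0,"ry":0,"rz":0},{"hand":5,"dx":0,"dy":0,"dz":-0.7,"rx":0,"ry":0,"rz":0}]';python3 -m jog '[{"hand":5,"dx":0,"dy":0,"dz":-1,"rx":0,"ry":0,"rz":0},{"hand":5,"dx":0,"dy":0,"dz":-1,"rx":0,"ry":0,"rz":0},{"hand":5,"dx":0,"dy":0,"dz":-1,"rx":0,"ry":0,"rz":0}]'; python3 dot.py;python3 go.py 583.4 -185.5 92 1.708
```

```text
clock: 18.43
position: [577.4, -135.0, 92.3]
ee_rot: [0.657, 0.754, 0.0, 0.003]
contact_force: [2.2, -10.1, 1.6]
gripper_width: 14.3
clock: 18.68
position: [577.3, -134.9, 94.9]
ee_rot: [0.657, 0.754, -0.0, 0.003]
contact_force: [4.0, -9.5, -0.8]
gripper_width: 14.3
(246.0, 193.8, 20.0) (244.15, 202.05, 20.0) shift [-6.02780048 40.67196618  0.        ] len 41.1 dir 0.1471342679718688
clock 18.73 pos [ 577.3 -135.    95.1] F [ 2.6 -9.   1.6] yaw 1.708 tilt [ 0.0044 -0.0039] w 14.6
d in tool now [-50.9  -0.9   3.3] d in target frame [-50.9  -0.9   3.1] rotvec [0.0038 0.0045 0.0003]
```

```bash
python3 -m jog '[{"hand":5,"dx":-0.5,"dy":0,"dz":-1,"rx":0,"ry":0,"rz":0},{"hand":5,"dx":-1,"dy":0,"dz":-1,"rx":0,"ry":0,"rz":0},{"hand":5,"dx":-1,"dy":0,"dz":-1,"rx":0,"ry":0,"rz":0},{"hand":5,"dx":-1,"dy":0,"dz":-1,"rx":0,"ry":0,"rz":0},{"hand":5,"dx":0,"dy":0,"dz":-2,"rx":0,"ry":0,"rz":0}]';python3 -m jog '[{"hand":5,"dx":0,"dy":0,"dz":-4,"rx":0,"ry":0,"rz":0},{"hand":5,"dx":0,"dy":0,"dz":-6,"rx":0,"ry":0,"rz":0},{"hand":5,"dx":0,"dy":0,"dz":-10,"rx":0,"ry":0,"rz":0},{"hand":5,"dx":0,"dy":0,"dz":-10,"rx":0,"ry":0,"rz":0},{"hand":5,"dx":0,"dy":0,"dz":-10,"rx":0,"ry":0,"rz":0}]'; python3 dot.py;python3 go.py 583.4 -185.5 92 1.708
```

```text
clock: 19.15
position: [575.3, -136.1, 99.3]
ee_rot: [0.657, 0.754, -0.001, -0.001]
contact_force: [1.7, -5.4, -3.1]
gripper_width: 14.5
clock: 19.57
position: [575.9, -135.2, 141.7]
ee_rot: [0.657, 0.754, 0.0, 0.0]
contact_force: [-0.9, -0.8, -1.0]
gripper_width: 14.5
(246.0, 193.8, 20.0) (244.0, 201.63636363636363, 22.0) shift [-5.10444664 38.8268852   0.        ] len 39.2 dir 0.13071716296695746
clock 19.62 pos [ 577.4 -135.5  144.2] F [0.5 0.4 2.3] yaw 1.709 tilt [ 0.0053 -0.0005] w 14.5
d in tool now [-50.3  -1.2  52.3] d in target frame [-50.4  -0.9  52.2] rotvec [0.0052 0.0012 0.0007]
```

The slide settled at 39.2 mm, which matches the outer notch near 39, and the pin is clear. I check the picture for the slide and the tool's attitude in the grip.

```bash
python3 -m jog '[{"hand":5,"dx":0,"dy":0,"dz":-20,"rx":0,"ry":0,"rz":0},{"hand":5,"dx":0,"dy":0,"dz":0,"rx":0,"ry":0,"rz":0},{"hand":5,"dx":0,"dy":0,"dz":0,"rx":0,"ry":0,"rz":0},{"hand":5,"dx":0,"dy":0,"dz":0,"rx":0,"ry":0,"rz":0}]'; python3 dot.py; python3 go.py 583.4 -185.5 92 1.708; python3 - <<'E'
from h import *
s=arm.get_image("side")
p=arm.read_state()["position"]; t=p-[0,0,43.7]; print(proj(s,t),proj(s,t+[0,0,32]))
cv2.imwrite("pics/s11.png",cv2.resize(s["img"][135:217,205:285,::-1],None,fx=7,fy=7,interpolation=cv2.INTER_CUBIC))
E
```

```text
clock: 19.95
position: [575.4, -135.4, 159.8]
ee_rot: [0.657, 0.754, 0.0, -0.0]
contact_force: [0.2, -0.1, -1.3]
gripper_width: 14.2
(246.0, 193.8, 20.0) (244.0, 201.63636363636363, 22.0) shift [-5.10444664 38.8268852   0.        ] len 39.2 dir 0.13071716296695746
clock 20.00 pos [ 575.1 -135.5  159.3] F [ 0.9  1.2 -0.8] yaw 1.707 tilt [-0.0015  0.0005] w 14.4
d in tool now [-50.7   1.5  67.3] d in target frame [-50.7   1.4  67.3] rotvec [-0.0014 -0.0007 -0.0007]
[248.16651528 168.82948494] [247.92776154 158.46869001]
```

View pics/s11.png

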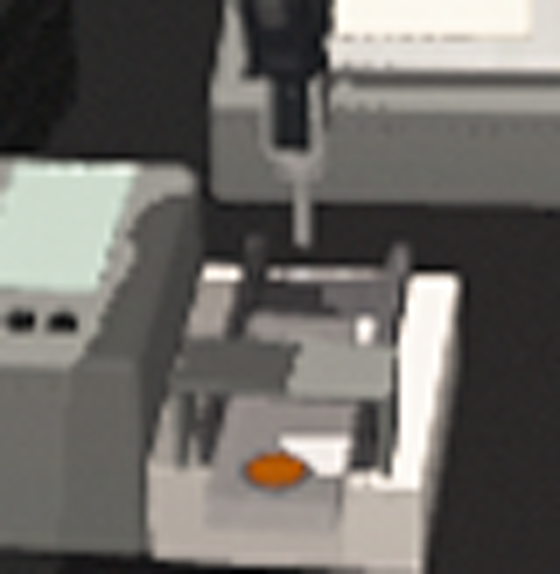

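The slide is well out, with the orange dot at (275,470) in the crop. The pin hangs straight, tip at (303,245), within about 0.3 px sideways of prediction. I return to the stand along the same path.

```bash
python3 -m jog '[{"hand":5,"dx":0,"dy":0,"dz":-25,"rx":0,"ry":0,"rz":0},{"hand":5,"dx":0,"dy":0,"dz":-26,"rx":0,"ry":0,"rz":0},{"hand":5,"dx":20,"dy":0,"dz":0,"rx":0,"ry":0,"rz":0.098},{"hand":5,"dx":30,"dy":0,"dz":0,"rx":0,"ry":0,"rz":0.098},{"hand":5,"dx":36,"dy":-3,"dz":0,"rx":0,"ry":0,"rz":0}]'; python3 go.py 554.4 288.6 212 1.512
```

```text
clock: 20.47
position: [570.5, -50.0, 210.7]
ee_rot: [0.73, 0.683, -0.0, -0.0]
contact_force: [0.3, 0.0, -0.8]
gripper_width: 14.6
clock 20.47 pos [570.5 -50.  210.7] F [ 0.3  0.  -0.8] yaw 1.505 tilt [-0.0008  0.0001] w 14.6
d in tool now [336.8 -38.3  -1.3] d in target frame [337.1 -36.   -1.3] rotvec [-0.0008 -0.     -0.007 ]
```

```bash
python3 -m jog '[{"hand":5,"dx":36,"dy":-4,"dz":0,"rx":0,"ry":0,"rz":0},{"hand":5,"dx":36,"dy":-4,"dz":0,"rx":0,"ry":0,"rz":0},{"hand":5,"dx":36,"dy":-4,"dz":0,"rx":0,"ry":0,"rz":0},{"hand":5,"dx":36,"dy":-4,"dz":0,"rx":0,"ry":0,"rz":0},{"hand":5,"dx":36,"dy":-4,"dz":0,"rx":0,"ry":0,"rz":0}]'; python3 -m jog '[{"hand":5,"dx":36,"dy":-4,"dz":0,"rx":0,"ry":0,"rz":0},{"hand":5,"dx":36,"dy":-4,"dz":0,"rx":0,"ry":0,"rz":0},{"hand":5,"dx":36,"dy":-4,"dz":0,"rx":0,"ry":0,"rz":0},{"hand":5,"dx":25,"dy":-3,"dz":0,"rx":0,"ry":0,"rz":0},{"hand":5,"dx":15,"dy":0,"dz":0,"rx":0,"ry":0,"rz":0}]'; python3 -m jog '[{"hand":5,"dx":0,"dy":0,"dz":10,"rx":0,"ry":0,"rz":0},{"hand":5,"dx":0,"dy":0,"dz":20,"rx":0,"ry":0,"rz":0},{"hand":5,"dx":0,"dy":0,"dz":15,"rx":0,"ry":0,"rz":0},{"hand":5,"dx":0,"dy":0,"dz":5,"rx":0,"ry":0,"rz":0},{"hand":5,"dx":0,"dy":0,"dz":0,"rx":0,"ry":0,"rz":0}]'; python3 go.py 554.4 288.6 57 1.512
```

```text
clock: 20.88
position: [560.9, 132.6, 210.3]
ee_rot: [0.728, 0.686, -0.001, -0.0]
contact_force: [0.6, 0.6, -0.7]
gripper_width: 14.7
clock: 21.3
position: [554.6, 282.5, 209.9]
ee_rot: [0.727, 0.687, -0.001, -0.0]
contact_force: [0.7, 0.1, -0.9]
gripper_width: 14.2
clock: 21.72
position: [554.6, 277.8, 158.8]
ee_rot: [0.728, 0.685, -0.003, -0.0]
contact_force: [0.3, 0.5, -0.2]
gripper_width: 14.4
clock 21.72 pos [554.6 277.8 158.8] F [ 0.3  0.5 -0.2] yaw 1.510 tilt [-0.0041 -0.0032] w 14.4
d in tool now [ 11.1  -0.5 101.7] d in target frame [ 10.7  -0.8 101.8] rotvec [-0.0039  0.0035 -0.0018]
```

```bash
python3 -m jog '[{"hand":5,"dx":5,"dy":0,"dz":5,"rx":0,"ry":0,"rz":0},{"hand":5,"dx":4,"dy":0,"dz":15,"rx":0,"ry":0,"rz":0},{"hand":5,"dx":0,"dy":0,"dz":15,"rx":0,"ry":0,"rz":0},{"hand":5,"dx":0,"dy":0,"dz":5,"rx":0,"ry":0,"rz":0},{"hand":5,"dx":0,"dy":0,"dz":0,"rx":0,"ry":0,"rz":0}]';python3 -m jog '[{"hand":5,"dx":0,"dy":0,"dz":5,"rx":0,"ry":0,"rz":0},{"hand":5,"dx":0,"dy":0,"dz":5,"rx":0,"ry":0,"rz":0},{"hand":5,"dx":0,"dy":0,"dz":0,"rx":0,"ry":0,"rz":0},{"hand":5,"dx":0,"dy":0,"dz":0,"rx":0,"ry":0,"rz":0}]'; python3 go.py 554.4 288.6 57 1.512
```

```text
clock: 22.13
position: [555.7, 288.2, 120.3]
ee_rot: [0.728, 0.686, -0.001, -0.0]
contact_force: [-1.0, 0.3, -1.0]
gripper_width: 14.5
clock: 22.47
position: [556.1, 288.7, 111.4]
ee_rot: [0.728, 0.686, 0.0, 0.0]
contact_force: [-0.4, -0.2, -1.5]
gripper_width: 14.8
clock 22.47 pos [556.1 288.7 111.4] F [-0.4 -0.2 -1.5] yaw 1.512 tilt [0.0002 0.0001] w 14.8
d in tool now [-0.2 -1.7 54.4] d in target frame [-0.2 -1.7 54.4] rotvec [ 0.0002 -0.0001 -0.0004]
```

```bash
python3 -m jog '[{"hand":5,"dx":-0.2,"dy":-1.6,"dz":3,"rx":0,"ry":0,"rz":0},{"hand":5,"dx":0,"dy":0,"dz":3,"rx":0,"ry":0,"rz":0},{"hand":5,"dx":0,"dy":0,"dz":0,"rx":0,"ry":0,"rz":0},{"hand":5,"dx":0,"dy":0,"dz":0,"rx":0,"ry":0,"rz":0}]'; python3 go.py 554.4 288.6 57 1.512; python3 - <<'E'
from h import *
s=arm.get_image("side");d=arm.get_image("top")
cv2.imwrite("pics/s12.png",cv2.resize(s["img"][220:320,180:280,::-1],None,fx=6,fy=6,interpolation=cv2.INTER_CUBIC))
cv2.imwrite("pics/t12.png",cv2.resize(d["img"][150:240,140:230,::-1],None,fx=6,fy=6,interpolation=cv2.INTER_CUBIC))
E
```

```text
clock: 22.8
position: [554.3, 288.6, 105.1]
ee_rot: [0.728, 0.686, -0.0, 0.0]
contact_force: [0.3, -0.3, -0.8]
gripper_width: 14.5
clock 22.80 pos [554.3 288.6 105.1] F [ 0.3 -0.3 -0.8] yaw 1.512 tilt [-0.0002 -0.0003] w 14.5
d in tool now [ 0.1  0.1 48.1] d in target frame [ 0.   0.1 48.1] rotvec [-0.0002  0.0003 -0.0003]
```

View pics/s12.png

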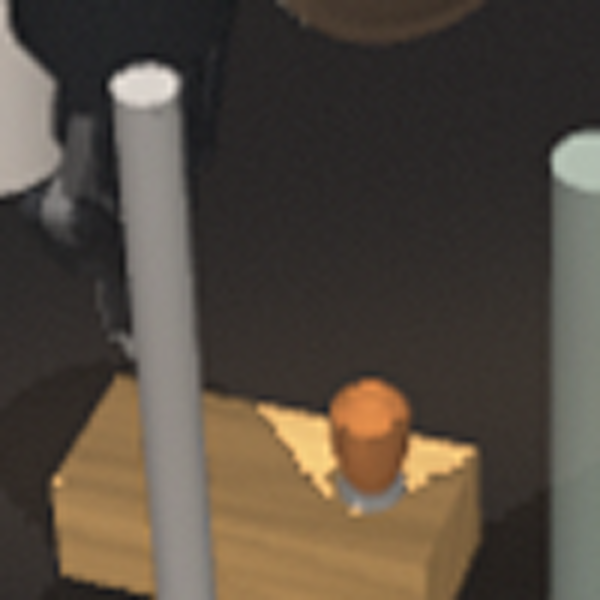

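View pics/t12.png

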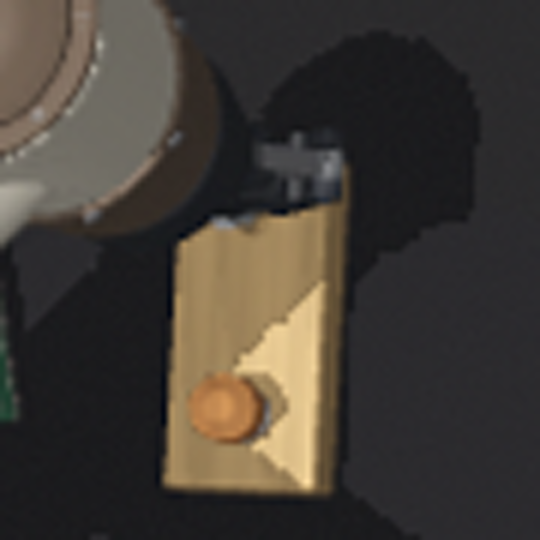

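The pin is hidden behind the rod in the side view and under the hand in the top view. I go by the grasp pose and lower it by feel.

```bash
python3 -m jog '[{"hand":5,"dx":0,"dy":0,"dz":4,"rx":0,"ry":0,"rz":0},{"hand":5,"dx":0,"dy":0,"dz":4,"rx":0,"ry":0,"rz":0},{"hand":5,"dx":0,"dy":0,"dz":4,"rx":0,"ry":0,"rz":0},{"hand":5,"dx":0,"dy":0,"dz":0,"rx":0,"ry":0,"rz":0}]';python3 -m jog '[{"hand":5,"dx":0,"dy":0,"dz":1,"rx":0,"ry":0,"rz":0},{"hand":5,"dx":0,"dy":0,"dz":1,"rx":0,"ry":0,"rz":0},{"hand":5,"dx":0,"dy":0,"dz":1,"rx":0,"ry":0,"rz":0},{"hand":5,"dx":0,"dy":0,"dz":1,"rx":0,"ry":0,"rz":0}]';python3 -m jog '[{"hand":5,"dx":0,"dy":0,"dz":1,"rx":0,"ry":0,"rz":0},{"hand":5,"dx":0,"dy":0,"dz":1,"rx":0,"ry":0,"rz":0},{"hand":5,"dx":0,"dy":0,"dz":1,"rx":0,"ry":0,"rz":0},{"hand":5,"dx":0,"dy":0,"dz":1,"rx":0,"ry":0,"rz":0}]'; python3 go.py 554.4 288.6 57 1.512
```

```text
clock: 23.23
position: [553.8, 288.1, 91.9]
ee_rot: [0.728, 0.686, -0.001, -0.0]
contact_force: [0.2, -0.3, -0.9]
gripper_width: 14.4
clock: 23.57
position: [554.5, 288.7, 89.2]
ee_rot: [0.728, 0.686, 0.0, 0.0]
contact_force: [0.2, 0.4, -1.0]
gripper_width: 14.6
clock: 23.9
position: [554.4, 288.6, 85.1]
ee_rot: [0.728, 0.686, 0.0, 0.0]
contact_force: [-0.8, -0.3, -2.0]
gripper_width: 14.8
clock 23.90 pos [554.4 288.6  85.1] F [-0.8 -0.3 -2. ] yaw 1.512 tilt [0. 0.] w 14.8
d in tool now [ 0.  -0.  28.1] d in target frame [ 0.  -0.  28.1] rotvec [ 0.     -0.     -0.0004]
```

The tip is at 41 mm, below the stand's top, with no contact: it is in the hole. I continue down.

```bash
python3 -m jog '[{"hand":5,"dx":0,"dy":0,"dz":3,"rx":0,"ry":0,"rz":0},{"hand":5,"dx":0,"dy":0,"dz":4,"rx":0,"ry":0,"rz":0},{"hand":5,"dx":0,"dy":0,"dz":4,"rx":0,"ry":0,"rz":0},{"hand":5,"dx":0,"dy":0,"dz":3,"rx":0,"ry":0,"rz":0}]';python3 -m jog '[{"hand":5,"dx":0,"dy":0,"dz":3,"rx":0,"ry":0,"rz":0},{"hand":5,"dx":0,"dy":0,"dz":4,"rx":0,"ry":0,"rz":0},{"hand":5,"dx":0,"dy":0,"dz":2,"rx":0,"ry":0,"rz":0},{"hand":5,"dx":0,"dy":0,"dz":1,"rx":0,"ry":0,"rz":0}]'; python3 -m jog '[{"hand":5,"dx":0,"dy":0,"dz":1,"rx":0,"ry":0,"rz":0},{"hand":5,"dx":0,"dy":0,"dz":0.7,"rx":0,"ry":0,"rz":0},{"hand":5,"dx":0,"dy":0,"dz":0,"rx":0,"ry":0,"rz":0}]'
```

```text
clock: 24.23
position: [554.1, 288.4, 70.4]
ee_rot: [0.728, 0.686, -0.0, -0.0]
contact_force: [0.3, -0.9, -0.8]
gripper_width: 14.7
clock: 24.57
position: [554.2, 288.4, 60.6]
ee_rot: [0.728, 0.686, -0.0, -0.0]
contact_force: [0.3, -0.0, -1.0]
gripper_width: 14.6
clock: 24.82
position: [554.4, 288.6, 59.5]
ee_rot: [0.728, 0.686, 0.0, 0.0]
contact_force: [0.2, -0.2, -0.5]
gripper_width: 14.1
```

```bash
python3 -m jog '[{"hand":5,"dx":0,"dy":0,"dz":0.6,"rx":0,"ry":0,"rz":0},{"hand":5,"dx":0,"dy":0,"dz":0,"rx":0,"ry":0,"rz":0}]'; python3 -m jog '[{"hand":5,"dx":0,"dy":0,"dz":0.6,"rx":0,"ry":0,"rz":0},{"hand":5,"dx":0,"dy":0,"dz":0,"rx":0,"ry":0,"rz":0}]'
```

```text
clock: 24.98
position: [554.4, 288.6, 59.0]
ee_rot: [0.728, 0.686, 0.0, -0.0]
contact_force: [-0.3, 0.1, -0.9]
gripper_width: 14.6
clock: 25.15
position: [554.4, 288.6, 58.3]
ee_rot: [0.728, 0.686, 0.0, -0.0]
contact_force: [-0.9, 0.4, -0.8]
gripper_width: 14.6
```

```bash
python3 -m jog '[{"hand":5,"dx":0,"dy":0,"dz":0.6,"rx":0,"ry":0,"rz":0},{"hand":5,"dx":0,"dy":0,"dz":0,"rx":0,"ry":0,"rz":0}]'; python3 -m jog '[{"hand":5,"dx":0,"dy":0,"dz":0.5,"rx":0,"ry":0,"rz":0},{"hand":5,"dx":0,"dy":0,"dz":0,"rx":0,"ry":0,"rz":0}]'; python3 -m jog '[{"hand":5,"dx":0,"dy":0,"dz":0.4,"rx":0,"ry":0,"rz":0},{"hand":5,"dx":0,"dy":0,"dz":0,"rx":0,"ry":0,"rz":0}]'
```

```text
clock: 25.32
position: [554.4, 288.6, 57.6]
ee_rot: [0.728, 0.686, -0.0, -0.0]
contact_force: [-1.2, -0.6, -1.1]
gripper_width: 14.6
clock: 25.48
position: [554.4, 288.6, 57.1]
ee_rot: [0.728, 0.686, -0.0, -0.0]
contact_force: [-0.1, -0.2, -0.4]
gripper_width: 14.4
clock: 25.65
position: [554.4, 288.6, 56.8]
ee_rot: [0.728, 0.686, 0.0, -0.0]
contact_force: [0.0, 0.3, -1.5]
gripper_width: 14.5
```

```bash
python3 -m jog '[{"hand":5,"dx":0,"dy":0,"dz":0.4,"rx":0,"ry":0,"rz":0},{"hand":5,"dx":0,"dy":0,"dz":0,"rx":0,"ry":0,"rz":0}]'; python3 -m jog '[{"hand":5,"dx":0,"dy":0,"dz":0.3,"rx":0,"ry":0,"rz":0},{"hand":5,"dx":0,"dy":0,"dz":0,"rx":0,"ry":0,"rz":0}]'
```

```text
clock: 25.82
position: [554.5, 288.6, 56.7]
ee_rot: [0.728, 0.686, 0.0, 0.0]
contact_force: [0.2, -0.1, 1.3]
gripper_width: 14.4
clock: 25.98
position: [554.5, 288.6, 56.7]
ee_rot: [0.728, 0.686, 0.0, 0.0]
contact_force: [-2.0, 0.0, 2.5]
gripper_width: 14.6
```

The collar rests on the stand at the original grasp height (56.7). I release and rise.

```bash
python3 -m jog '[{"hand":20,"dx":0,"dy":0,"dz":0,"rx":0,"ry":0,"rz":0},{"hand":30,"dx":0,"dy":0,"dz":0,"rx":0,"ry":0,"rz":0},{"hand":60,"dx":0,"dy":0,"dz":0,"rx":0,"ry":0,"rz":0},{"hand":80,"dx":0,"dy":0,"dz":0,"rx":0,"ry":0,"rz":0},{"hand":85,"dx":0,"dy":0,"dz":0,"rx":0,"ry":0,"rz":0}]'; python3 -m jog '[{"hand":85,"dx":0,"dy":0,"dz":0,"rx":0,"ry":0,"rz":0},{"hand":85,"dx":0,"dy":0,"dz":0,"rx":0,"ry":0,"rz":0},{"hand":85,"dx":0,"dy":0,"dz":0,"rx":0,"ry":0,"rz":0},{"hand":85,"dx":0,"dy":0,"dz":0,"rx":0,"ry":0,"rz":0},{"hand":85,"dx":0,"dy":0,"dz":0,"rx":0,"ry":0,"rz":0}]'; python3 go.py 554.4 288.6 57 1.512
```

```text
clock: 26.4
position: [554.4, 288.6, 55.9]
ee_rot: [0.728, 0.686, -0.0, -0.0]
contact_force: [-0.0, -0.3, -0.2]
gripper_width: 65.1
clock: 26.82
position: [554.4, 288.6, 56.1]
ee_rot: [0.728, 0.686, 0.0, -0.0]
contact_force: [0.2, 0.6, -0.3]
gripper_width: 85.1
clock 26.82 pos [554.4 288.6  56.1] F [ 0.2  0.6 -0.3] yaw 1.512 tilt [0. 0.] w 85.1
d in tool now [ 0.  -0.  -0.9] d in target frame [ 0.  -0.  -0.9] rotvec [ 0.     -0.     -0.0005]
```

```bash
python3 -m jog '[{"hand":85,"dx":0,"dy":0,"dz":-8,"rx":0,"ry":0,"rz":0},{"hand":85,"dx":0,"dy":0,"dz":-20,"rx":0,"ry":0,"rz":0},{"hand":85,"dx":0,"dy":0,"dz":-25,"rx":0,"ry":0,"rz":0},{"hand":85,"dx":0,"dy":0,"dz":-30,"rx":0,"ry":0,"rz":0},{"hand":85,"dx":0,"dy":0,"dz":-30,"rx":0,"ry":0,"rz":0}]'; python3 -m jog '[{"hand":85,"dx":-10,"dy":0,"dz":-30,"rx":0,"ry":0,"rz":0},{"hand":85,"dx":-25,"dy":-10,"dz":0,"rx":0,"ry":0,"rz":0},{"hand":85,"dx":-35,"dy":-15,"dz":0,"rx":0,"ry":0,"rz":0},{"hand":85,"dx":-35,"dy":-15,"dz":0,"rx":0,"ry":0,"rz":0},{"hand":85,"dx":-35,"dy":-15,"dz":0,"rx":0,"ry":0,"rz":0}]'; python3 -m jog '[{"hand":85,"dx":-35,"dy":-15,"dz":0,"rx":0,"ry":0,"rz":0},{"hand":85,"dx":-35,"dy":-15,"dz":0,"rx":0,"ry":0,"rz":0},{"hand":85,"dx":-20,"dy":-5,"dz":0,"rx":0,"ry":0,"rz":0},{"hand":85,"dx":0,"dy":0,"dz":0,"rx":0,"ry":0,"rz":0},{"hand":85,"dx":0,"dy":0,"dz":0,"rx":0,"ry":0,"rz":0}]'
python3 dot.py; python3 - <<'E'
from h import *
d=arm.get_image("top");s=arm.get_image("side")
cv2.imwrite("pics/t13.png",cv2.resize(d["img"][160:245,150:225,::-1],None,fx=7,fy=7,interpolation=cv2.INTER_CUBIC))
cv2.imwrite("pics/s13.png",s["img"][:,:,::-1])
w=d["img"].astype(float).mean(2)[178:190,171:182]; W=np.clip(w-170,0,None); W[:, 9:]=0; yy,xx=np.mgrid[178:190,171:182]
# centroid as at the start
u,v=177,183;r=3
w=d["img"].astype(float).mean(2)[v-r:v+r+1,u-r:u+r+1];W=np.clip(w-170,0,None);yy,xx=np.mgrid[v-r:v+r+1,u-r:u+r+1]
c=((W*xx).sum()/W.sum(),(W*yy).sum()/W.sum());print(c,onz(d,*c,109),dep(d,*c),arm.read_state()["position"])
E
```

```text
clock: 27.23
position: [554.2, 288.3, 170.6]
ee_rot: [0.728, 0.686, -0.0, 0.0]
contact_force: [0.7, -0.4, -0.6]
gripper_width: 85.1
clock: 27.65
position: [490.3, 150.8, 199.8]
ee_rot: [0.727, 0.686, 0.0, 0.0]
contact_force: [0.8, -0.5, -0.3]
gripper_width: 85.0
clock: 28.07
position: [450.8, 63.5, 200.2]
ee_rot: [0.728, 0.685, 0.001, 0.0]
contact_force: [0.5, 0.8, 0.9]
gripper_width: 84.8
(246.0, 193.8, 20.0) (244.0, 201.63636363636363, 22.0) shift [-5.10444664 38.8268852   0.        ] len 39.2 dir 0.13071716296695746
(np.float64(176.04279225436292), np.float64(182.49581639971314)) [554.82737021 288.79054294 109.        ] [555.3577572  289.56204029 105.40196971] [451.58100268  65.01823927 199.5068203 ]
```

View pics/t13.png

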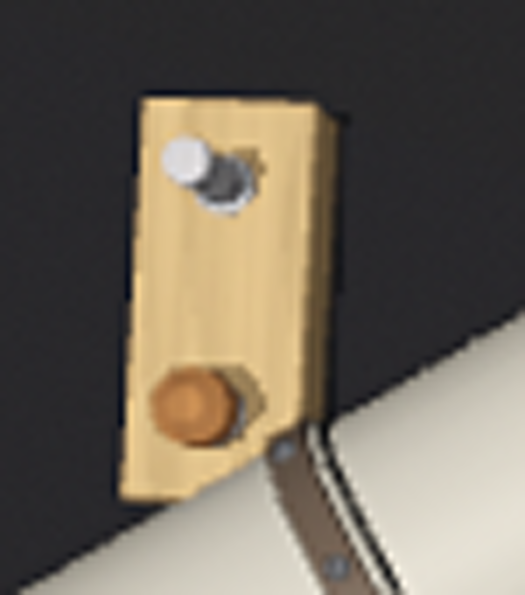

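View pics/s13.png

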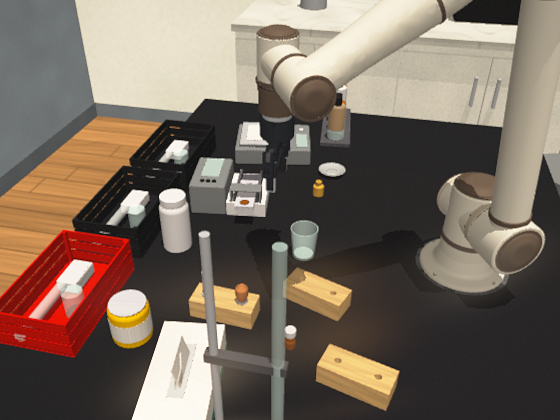

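The top view shows the tool upright where it started, its top at (176,182.5), within 0.3 mm of the start. The scraper at (178,218) has not moved. In the side view the slide is out and the bystanders are where they were. I hand the job in.

```bash
python3 -c "
from bench import arm
print(arm.job_done(), arm.read_state()['clock'])"
```

```text
the job is handed in; nothing more can be done
the job is handed in; nothing more can be done
```

I took the pin tool from the stand farthest from the base, opened the filter slide with it, and put the tool back in the same hole. The job was handed in at about 28 s of the 61 s allowed.

- **Pressing the button:** the first contact came at TCP z 97.5 mm, and I pressed down 6 mm to the rigid bottom. The net push there was about 9.5 N.
- **Pushing the slide:** I kept the button down and pushed left until the rigid stop. The highest readings between moves were about 10 N sideways and 9 N down. At the stop itself the two added to about 16 N.
- **Locking:** I lifted the pin while still leaning on the well's wall. The slide then settled at about 39.2 mm (camera estimate, good to about 2 mm), and the same value was read just before hand-in.
- **Tool and surroundings:** the tool stands upright with its top within 0.4 mm of where it started. The scraper and the loose items look unmoved in the last pictures.

**Disagreements and limits:**
- The pin first looked about 2 mm off in x in the side view. That was the arm still settling, and it was gone after I waited.
- The dot on the slide read 40.9–41.1 mm at the stop against 39.2 mm after lifting, which fits the slide dropping back into its outer notch.
- The pin could not be seen while it went back into its hole, so I did that by pose and feel.

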